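# Line, fill and close a carton transport case, then slide it out

## Robot

A 6-joint arm with a two-finger parallel gripper is mounted at the origin on a cart in front of the work surface, level with it; the furniture and walls round the work are solid. World frame = base frame: x ahead of the robot, y to its left, z up, the work surface at z = 0. Lengths are in m, angles in degrees, forces in N, time in s.
With the tool pointing down it reaches from about 0.25 to 0.725 m from the base axis. Payload 4 kg.
Tool frame: the origin (TCP) lies midway between the tips of the shut fingers; the grasp point (between the pads) lies 19 mm behind it; z points along the fingers, y is the direction in which the jaws open and shut (so a half turn about z gives the same grasp; the last joint's range is limited). The gripper opens to 85 mm and grips with 20 to 120 N. Pads are 22 mm wide; open, the fingers measure 114 mm over their backs; the gripper's body (76 mm by 85 mm) begins 54 mm behind the grasp point. The pads swing forward as they close: fully open they stand 13 mm farther back than shut.
Start: joints at [-73.052, 13.785, 0.286, 76.501, 0, 90], TCP at [0.146, -0.478, 0.231] pointing down, gripper open.
Joint ranges: [-155.79, 155.79], [-60.16, 107.12], [-62.33, 73.08], [-114, 123.19], [-81.49, 82.49], [-180, 180]. Speed limits (degrees/s): [159.86, 159.86, 180, 180, 180, 180].

## Interface

Orientations are given as [roll, pitch, yaw] about the fixed x, y, z axes, in that order (R = Rz(yaw) Ry(pitch) Rx(roll)).
In Python, from bench import state, get_image, close_job, cut_out gives the robot as it stands.
- The arm moves only by the shell command python3 -m handwheel 'ROWS' [FORCE]. ROWS is JSON, a list that holds one entry, the list of rows, each a list of 5 numbers: the shift along the tool's x, y, z in cm, then the turn about the tool's z in degrees, then the gripper command: -1 is shut, 1 is fully open, values between are in proportion. A call has 1 to 10 rows; each row shifts and turns the commanded pose from where the row before left it, along the tool's axes as they then stand; what a row does not reach is not made up. A row lasts 1/10 s, in which the tool goes at most 50 mm and 8.59 degrees, less where a joint would pass 70% of its speed; a pose out of reach is approached as far as the arm can. A call with a gripper value outside its range is refused whole. The fingers move at their own pace and stop on an object; FORCE is the grip in N (left out, the last holds). Time passes only in rows, so rows that do not move let the fingers close. It gives the time, the measured TCP pose, the force and the opening at its end, in the units of the state.
- state(): the state, without advancing time (a new reading comes with each control period).
- get_image(name): name is "scene" or "side" or "wrist"; returns a dict with "pixels" (420x560x3 uint8, blue, green, red), "fx", "fy", "cx", "cy" (pixels), "T" (4x4, takes a point from camera to world coordinates); the wrist camera has in their place "mount" (4x4, takes a point from camera to tool coordinates, whose origin is the TCP and whose axes are the flange's). Camera axes: x right, y up, looking along -z (the intrinsics and any distortion apply to the point x, -y, -z); pixel columns grow to the right and rows downward; lengths in m; the calibration is good to about 2 mm. A picture is of the moment at which its call begins: read the wrist's pose just before it. There is no depth.
- close_job(): hands the job in, once; it reports no verdict.
Trained networks look in the newest picture that a camera, given by its name, has taken for a name from the list of things; names that differ only in an ending like _2 or _b are one class to them, and where a whole thing is asked for, a point or a joint stands for the part that bears it (a point fixed in the world has none). Each returns a list of dicts, best first, with "score" (0 to 1); they miss things now and then, are a little off and sometimes report something else, mostly with a low value. They report only what shows in the picture. A call takes as long as a camera call.
- cut_out(camera, target): "pixels" (420x560 bool, what is visible of it) and "position" ([row, column] in pixels, amid what is visible of it).
The state is a dict: "t": time; "qpos": joint angles; "joint_velocities": joint speeds; "effort": joint torques, N m; "eef_pos": TCP position; "ee_rot": TCP orientation; "contact_force": force on the tool from outside, world axes, zero at the start; "ft_torque": the same for the moment, N m; "width": finger opening in m.
Only numpy, scipy, OpenCV 4.12 (cv2) and the standard library are available. Lean on these libraries where they do the work, as an engineer would, in place of code of your own. Each camera call takes 0.05 s, during which the arm holds its last target. There are 200 camera calls.

## Task

Pack the transport case: find out by trying which one of the three blue liners drops fully down into the case, leave that one in and lay the other two aside flat, clear of the outgoing position (one on top of the other will do), then load every medicine carton flat into its lanes, two side by side and the rest flat on top of them as a second layer. Next swing the sprung hood shut by its orange tab, easing it all the way down by hand so that it never snaps shut. Last, slide the closed case along the table, without lifting it, until it stands square inside the yellow corners of the outgoing position at its left.

Things in the scene. Friction and masses are not known exactly. Their poses are not given: they have to be found in the camera images.
- case_p_mid (a point): dark grey transport case P; just one of cases P and Q is there, the other is None. Loose tray, outside 168 mm (its x) by 154 mm (y), rim 24 mm above the table, walls 5 mm, but the rim at -x is 25 mm wide; floor 4 mm, 0.7 kg, slides on its flat underside. Point: centre of the pocket for the liner, on the floor, 4 mm above the table. x points to the hinge (at the start to the right, off the table)
- case_p: the same case P: origin under the centre of its pocket, at its underside, axes as for case_p_mid
- hood_p (a joint): angle of that case's hood, rad: white cover 77 mm deep, clear top, 0.35 kg, hinged along the case's +x rim. 0 = shut on the rim (top 102 mm above the table); 1.65 = thrown open, standing up beside the tray, held there by its weight. Sprung towards shut, no brake: brought forward past about 1.3 rad it drops and snaps unless held (about 2 N at the tab)
- hood_p_grip (a point): where to hold the hood's orange lift tab. The tab is 28 mm wide (case's y), 12 mm thick, and sticks 45 mm out of the hood's front face; this point is 30 mm out, in mid-thickness. Shut: tab level along case -x (to the left), 75 mm above the table. Open: it stands up, about 0.2 m high. Pinched from above across its 28 mm it pivots between the pads as the hood swings
- hood_p_hinge (a point): middle of that hood's hinge line, 25 mm above the table, 74.2 mm in +x of case_p_mid; hinge axis along the case's y. The tab point swings about it at 205 mm radius (at angle 0 it lies 198 mm towards case -x and 50 mm up from the hinge)
- case_q_mid (a point): dark grey transport case Q; just one of cases P and Q is there, the other is None. Loose tray, outside 156 mm (its x) by 166 mm (y), rim 24 mm above the table, walls 5 mm, but the rim at -x is 25 mm wide; floor 4 mm, 0.7 kg, slides on its flat underside. Point: centre of the pocket for the liner, on the floor, 4 mm above the table. x points to the hinge (at the start to the right, off the table)
- case_q: the same case Q: origin under the centre of its pocket, at its underside, axes as for case_q_mid
- hood_q (a joint): angle of that case's hood, rad: white cover 77 mm deep, clear top, 0.35 kg, hinged along the case's +x rim. 0 = shut on the rim (top 102 mm above the table); 1.65 = thrown open, standing up beside the tray, held there by its weight. Sprung towards shut, no brake: brought forward past about 1.3 rad it drops and snaps unless held (about 2 N at the tab)
- hood_q_grip (a point): where to hold the hood's orange lift tab. The tab is 28 mm wide (case's y), 12 mm thick, and sticks 45 mm out of the hood's front face; this point is 30 mm out, in mid-thickness. Shut: tab level along case -x (to the left), 75 mm above the table. Open: it stands up, about 0.2 m high. Pinched from above across its 28 mm it pivots between the pads as the hood swings
- hood_q_hinge (a point): middle of that hood's hinge line, 25 mm above the table, 68.2 mm in +x of case_q_mid; hinge axis along the case's y. The tab point swings about it at 193 mm radius (at angle 0 it lies 186 mm towards case -x and 50 mm up from the hinge)
- liner_a_mid (a point): blue liner A, one of three look-alike trays 20 mm high, 120 to 150 mm long and wide, outsides differing by 12 mm; 0.12 kg. Point: its centre, 10 mm up. Two lanes along its x, 114 by 56 mm, floor 3 mm thick, centred 38 mm either side (y) of the middle; the web between them, 20 mm wide and as high as the tray, can be pinched from above at the centre, across y
- liner_b_mid (a point): blue liner B, lanes and web as liner A. Only one of the three goes into the case on the bench (its x along the case's x, either way round), with about 3 mm play a side; it then rests on the case's floor, its top level with the rim. The others are too long or too wide and stay up on the rim. Point: its centre, 10 mm up
- liner_c_mid (a point): blue liner C, lanes and web as liner A. Point: its centre, 10 mm up. At the start liner C lies flat on top of liner A or liner B. Keep clear: behind the liners an open cardboard box 0.13 m high has its near wall from about x 0.60, y 0.06 to x 0.69, y -0.27
- carton_1_mid (a point): white and blue medicine carton, 50 mm (its x) by 106 mm (y) by 43 mm high, about 0.085 kg, lying flat on the table; point at its centre, 21.5 mm up. Grasp across the 50 mm. One fits in each lane of the liner (carton y along the lane), 26 mm proud of the rim; two more lie flat on those; the hood has headroom for two layers
- carton_2_mid (a point): medicine carton like carton_1; point at its centre. Keep clear: a red tote 0.31 m high stands behind the cartons, its near face leaning outwards, rim from about x 0.54, y 0.18 to x 0.46, y 0.59 and from there back; a power strip 40 mm high lies in front of them, x 0.32 to 0.39, y -0.01 to 0.26; a bag sealer stands left of y 0.40
- carton_3_mid (a point): medicine carton like carton_1; point at its centre. May be absent (None); if there, it starts lying flat on top of carton_1
- carton_4_mid (a point): medicine carton like carton_1; point at its centre. May be absent (None); if there, it starts lying flat on top of carton_2
- out_mark_mid (a point): at table height, outgoing position: four flat yellow tape corners on the bench, to the left of the case, that bound an area of 184 mm (x) by 186 mm (y). The point is where case_p_mid or case_q_mid belongs (10 mm in +x of the middle of the area), the axes are those of the case standing square in it, its hinge to the right
- pack_mark_mid (a point): packing position, where the case stands at the start: four yellow tape corners of the same size

How it is judged:
By the outcome, as a careful person would: the job done as asked, in the order asked, and still so for the second after the job is handed in, with the robot touching nothing.
Of case_p, case_q only 1 to 1 are there at a start; the rules pass over those that are not, and their reading is None.
Of carton_3, carton_4 only 1 to 2 are there at a start; the rules pass over those that are not, and their reading is None.
At some moment in a run one of liner_a, liner_b, liner_c may be knocked a few centimetres aside while the robot is not near it.
It also fails if it takes over 210 s, if anything falls off the work surface, if the arm or the gripper's body presses on something with over 40 N, if the wrist force passes 120 N, or if a joint passes its speed limit or range.

## Working session

There is one attempt and no reset: what is moved stays moved. The work goes in short steps, Python scripts to look and compute and a shell command to move; the robot and the scene stay as the last step left them, time stands still between calls to the robot, and variables do not carry over. Pictures are saved under pics/ and viewed, about 12 in all and at most 16, crops included, and the job is handed in when it is done.

```bash
ls; mkdir -p pics; python3 - <<'E'
from bench import state,get_image
import cv2,numpy as np
s=state(); print(s)
for n in("scene","side"):
    g=get_image(n); cv2.imwrite(f"pics/{n}0.png",g["pixels"]); print(n,g["fx"],g["fy"],g["cx"],g["cy"],[k for k in g if k!="pixels"]); print(np.round(g["T"],3))
g=get_image("wrist");print(g["fx"],g["cx"],g["cy"],np.round(g["mount"],3),[k for k in g])
E
```

```text
pics
{'t': 0.0, 'qpos': array([-7.30545974e+01,  1.38319541e+01,  2.13221960e-01,  7.65008898e+01,
        1.76136898e-04,  9.00011759e+01]), 'joint_velocities': array([0.01699218, 0.02814341, 0.01065306, 0.0236619 , 0.02360619,
       0.06408119]), 'effort': array([-8.14025498e-05, -3.72321618e+01,  2.52406472e+01,  1.69717212e-02,
        8.64186700e-05, -2.70907350e-07]), 'eef_pos': array([ 0.14554721, -0.47768783,  0.2304118 ]), 'ee_rot': array([-1.79880378e+02, -1.73681484e-04,  1.69442263e+01]), 'contact_force': array([-0.17231893,  0.33917272,  0.52138448]), 'ft_torque': array([-0.07129884, -0.04508331, -0.02000989]), 'width': 0.08522477235128341}
scene 450.5967518741698 450.5967518741698 275.1721316455764 207.4387437384997 ['fx', 'fy', 'cx', 'cy', 'T']
[[-0.163 -0.833  0.529  1.056]
 [ 0.987 -0.139  0.086  0.048]
 [ 0.002  0.536  0.844  1.017]
 [ 0.     0.     0.     1.   ]]
side 394.1553781933217 394.1553781933217 276.48959048229074 211.58992499039624 ['fx', 'fy', 'cx', 'cy', 'T']
[[ 0.429 -0.465  0.774  1.168]
 [ 0.903  0.234 -0.36  -0.377]
 [-0.013  0.854  0.52   0.539]
 [ 0.     0.     0.     1.   ]]
301.2793936798686 279.95277185137144 210.76177689179522 [[ 0.     0.965  0.262  0.066]
 [ 1.    -0.    -0.    -0.   ]
 [-0.     0.262 -0.965 -0.143]
 [ 0.     0.     0.     1.   ]] ['pixels', 'fx', 'fy', 'cx', 'cy', 'mount']
```

View pics/scene0.png

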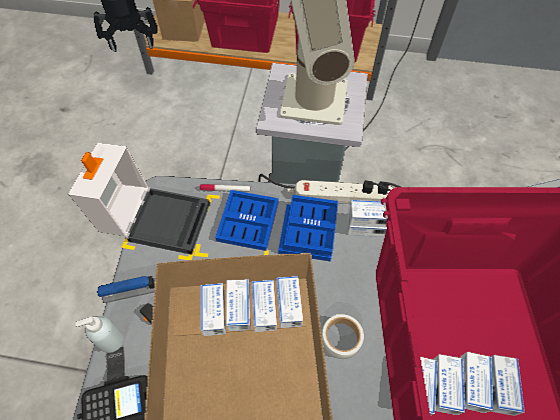

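View pics/side0.png

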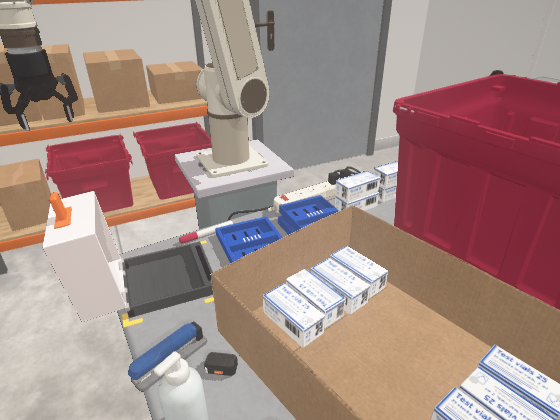

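```bash
cat > h.py <<'E'
import numpy as np,cv2
from scipy.spatial.transform import Rotation as R
from scipy.optimize import minimize
from bench import state,get_image,cut_out
def tool():
    s=state();T=np.eye(4);T[:3,:3]=R.from_euler('xyz',s['ee_rot'],degrees=True).as_matrix();T[:3,3]=s['eef_pos'];return T
def cam(n):
    if n=='wrist': W=tool()
    g=get_image(n)
    T=W@g['mount'] if n=='wrist' else np.array(g['T'])
    return dict(n=n,T=T,f=g['fx'],fy=g['fy'],cx=g['cx'],cy=g['cy'],img=g['pixels'])
def proj(c,P):
    p=(np.atleast_2d(P)-c['T'][:3,3])@c['T'][:3,:3]
    return np.c_[c['cx']+c['f']*p[:,0]/-p[:,2], c['cy']+c['fy']*p[:,1]/p[:,2]]
def unproj(c,uv,z):
    uv=np.atleast_2d(uv).astype(float)
    d=np.c_[(uv[:,0]-c['cx'])/c['f'],-(uv[:,1]-c['cy'])/c['fy'],-np.ones(len(uv))]@c['T'][:3,:3].T
    o=c['T'][:3,3];return o+d*((z-o[2])/d[:,2])[:,None]
def box(x,y,yaw,lx,ly,z0,z1,ox=0,oy=0):
    a=np.radians(yaw);M=np.array([[np.cos(a),-np.sin(a)],[np.sin(a),np.cos(a)]])
    q=np.array([[i*lx/2+ox,j*ly/2+oy] for i in(-1,1) for j in(-1,1)])@M.T+[x,y]
    return np.vstack([np.c_[q,np.full(4,z)] for z in(z0,z1)])
def sil(c,pts,S=2):
    m=np.zeros((420*S,560*S),np.uint8);cv2.fillConvexPoly(m,cv2.convexHull(np.round(proj(c,pts)*S*16).astype(np.int32)),1,shift=4);return m.astype(bool)
def fit(obs,lx,ly,z0,z1,x0,S=2):
    "obs: list of (cam,mask). fit box x,y,yaw to silhouettes"
    ms=[(c,cv2.resize(m.astype(np.uint8),None,fx=S,fy=S,interpolation=0).astype(bool)) for c,m in obs]
    def cost(p):
        r=0
        for c,m in ms:
            s=sil(c,box(p[0],p[1],p[2]*1e3,lx,ly,z0,z1),S);r+=1-(s&m).sum()/(s|m).sum()
        return r/len(ms)
    best=None
    x0=np.array([x0[0],x0[1],x0[2]/1e3])
    for k in range(3):
        r=minimize(cost,x0 if best is None else best.x,method='Nelder-Mead',options=dict(initial_simplex=(x0 if best is None else best.x)+np.array([[0,0,0],[.012,0,0],[0,.012,0],[0,0,.012]])/(k+1),xatol=1e-5,fatol=1e-5))
        if best is None or r.fun<best.fun:best=r
    return best.x*[1,1,1e3],1-best.fun
def axang(c,m,z):
    p=unproj(c,np.argwhere(m)[:,::-1],z)[:,:2];r=cv2.minAreaRect((p*1e3).astype(np.float32));return np.r_[np.array(r[0])/1e3,r[2]],r[1]
E
python3 - <<'E'
from h import *
cs={n:cam(n) for n in('scene','side')}
for t in ['case_p_mid','case_q_mid','hood_p','hood_q','hood_p_grip','hood_q_grip','liner_a_mid','carton_1_mid']:
  for n,c in cs.items():
    for d in cut_out(n,t):
        m=d['pixels'];a,s=axang(c,m,.02)
        print(t,n,round(d['score'],2),np.round(d['position']),m.sum(),np.round(a,3),np.round(s))
E
```

```text
case_p_mid scene 0.94 [207. 133.] 8756 [ 0.471 -0.426 63.32 ] [456. 235.]
case_p_mid side 0.63 [265. 106.] 12505 [ 0.318 -0.403 13.913] [635. 281.]
case_q_mid scene 0.73 [225. 310.] 2643 [4.6400e-01 4.7000e-02 8.9622e+01] [123. 167.]
case_q_mid side 0.57 [210. 307.] 1230 [4.2800e-01 5.6000e-02 8.9404e+01] [140. 128.]
case_q_mid side 0.43 [224. 284.] 187 [ 0.458 -0.025  1.624] [79. 27.]
hood_p scene 0.91 [184. 111.] 5036 [ 0.435 -0.509 87.537] [225. 280.]
hood_q scene 0.91 [184. 111.] 5036 [ 0.435 -0.509 87.537] [225. 280.]
hood_p_grip scene 0.93 [186. 110.] 4886 [ 0.436 -0.509 87.756] [219. 279.]
hood_p_grip side 0.88 [254.  88.] 7403 [ 0.304 -0.477  5.5  ] [572. 144.]
hood_p_grip side 0.19 [234. 244.] 1866 [ 0.47  -0.122 87.145] [140. 149.]
liner_a_mid scene 0.86 [246. 290.] 386 [5.1800e-01 8.0000e-03 4.2946e+01] [188.  99.]
liner_a_mid side 0.66 [227. 283.] 177 [ 4.5600e-01 -2.5000e-02  8.9429e+01] [26. 82.]
carton_1_mid scene 0.77 [227. 367.] 375 [0.448 0.186 3.455] [56. 94.]
carton_1_mid side 0.75 [202. 360.] 398 [ 0.449  0.195 74.867] [133.  75.]
carton_1_mid side 0.21 [227. 284.] 172 [ 0.457 -0.026  1.722] [78. 25.]
carton_1_mid side 0.18 [237. 244.] 1749 [ 0.468 -0.121 88.075] [137. 140.]
```

```bash
python3 -m handwheel '[[[0,0,-4,8.5,1],[0,0,-4,8.5,1],[0,0,-2,0,1],[3,-3,0,0,1],[3,-3,0,0,1],[3,-3,0,0,1],[3,-3,0,0,1],[3,-3,0,0,1],[3,-3,0,0,1],[2,-2,0,0,1]]]'
python3 - <<'E'
from h import *
c=cam('wrist');cv2.imwrite('pics/w1.png',c['img'])
print(tool()[:3,3])
for t in ['case_p_mid','case_q_mid','hood_p','hood_p_grip','liner_a_mid','carton_1_mid']:
    for d in cut_out('wrist',t):
        m=d['pixels'];a,s=axang(c,m,.024)
        print(t,round(d['score'],2),np.round(d['position']),m.sum(),np.round(a,3),np.round(s))
E
```

```text
t: 2.05
eef_pos: [0.3474, -0.2765, 0.3315]
ee_rot: [-180.0, -0.0, 0.1]
contact_force: [-0.7, -0.8, -0.3]
width: 0.0854
[ 0.34944399 -0.27458237  0.33140611]
case_p_mid 0.75 [ 56. 390.] 33604 [ 0.5   -0.437  0.084] [152. 415.]
hood_p 0.79 [ 62. 453.] 18867 [ 0.501 -0.519  0.084] [151. 251.]
hood_p_grip 0.66 [ 57. 452.] 18943 [ 0.501 -0.519  0.084] [151. 250.]
liner_a_mid 0.82 [70. 99.] 1712 [ 0.484 -0.027  3.74 ] [136.  29.]
```

View pics/w1.png

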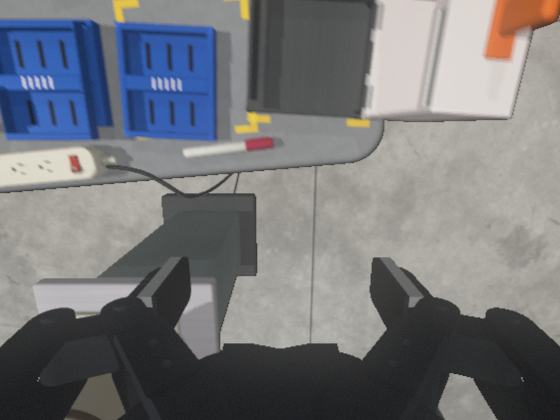

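```bash
python3 -m handwheel '[[[4,0,0,0,1],[4,0,0,0,1],[4,0,0,0,1],[4,0,0,0,1],[2,-3,0,0,1],[0,-3,0,0,1],[0,0,0,0,1],[0,0,0,0,1]]]'
python3 - <<'E'
from h import *
c=cam('wrist');cv2.imwrite('pics/w2.png',c['img'])
print(tool()[:3,3])
for t in ['case_p_mid','case_q_mid','hood_p','hood_p_grip','liner_a_mid','carton_1_mid']:
    for d in cut_out('wrist',t):
        m=d['pixels'];a,s=axang(c,m,.024)
        print(t,round(d['score'],2),np.round(d['position']),m.sum(),np.round(a,3),np.round(s))
E
```

```text
t: 3.2
eef_pos: [0.5256, -0.2194, 0.3313]
ee_rot: [180.0, 0.0, -0.1]
contact_force: [-0.6, 0.9, -0.2]
width: 0.0855
[ 0.52552241 -0.21986644  0.33142891]
case_p_mid 0.67 [198. 440.] 33035 [ 0.458 -0.45  86.711] [443. 246.]
case_p_mid 0.41 [202. 216.] 8128 [ 0.476 -0.121 86.702] [134. 153.]
hood_p 0.9 [212. 481.] 21583 [ 0.453 -0.532 86.934] [277. 246.]
hood_p_grip 0.67 [210. 480.] 21674 [ 0.453 -0.533 86.824] [276. 248.]
liner_a_mid 0.77 [178. 150.] 1594 [4.870e-01 3.400e-02 8.993e+01] [138. 137.]
carton_1_mid 0.82 [219.  45.] 975 [0.444 0.168 5.434] [58. 93.]
```

View pics/w2.png

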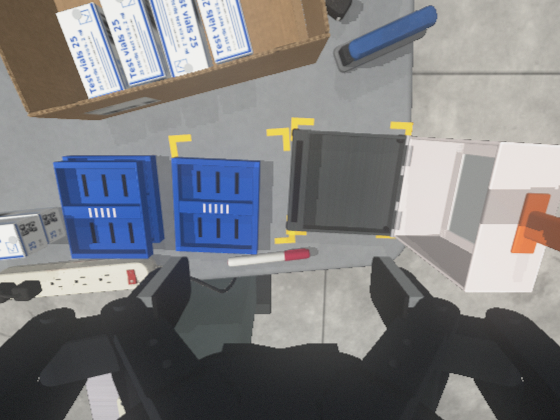

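```bash
cat >> h.py <<'E'
def blue(img):
    hsv=cv2.cvtColor(img,cv2.COLOR_BGR2HSV);m=cv2.inRange(hsv,(105,150,40),(125,255,255))
    m=cv2.morphologyEx(m,cv2.MORPH_CLOSE,np.ones((9,9)));n,l,s,c=cv2.connectedComponentsWithStats(m)
    r=[]
    for i in range(1,n):
        if s[i,4]>800:
            k=(l==i).astype(np.uint8);ct=cv2.findContours(k,0,2)[0];cv2.drawContours(k,ct,-1,1,-1);r.append(k.astype(bool))
    return r
E
python3 - <<'E'
from h import *
import itertools
cs=[cam(n) for n in('wrist','scene')]
sing=[];
for c in cs:
    for m in blue(c['img']):
        a,s=axang(c,m,.02);print(c['n'],m.sum(),np.round(a,3),np.round(s))
        if np.hypot(*(a[:2]-[.475,-.121]))<.02: sing.append((c,m))
for lx,ly in itertools.product((120,132,144),(138,150)):
    print(lx,ly,[ (np.round(p,4),round(i,4)) for p,i in [fit(sing[:1],lx/1e3,ly/1e3,0,.02,(.475,-.121,-93)), fit(sing,lx/1e3,ly/1e3,0,.02,(.475,-.121,-93))]])
E
```

```text
wrist 9453 [4.7200e-01 4.3000e-02 8.9987e+01] [152. 163.]
wrist 7772 [ 0.473 -0.12  87.347] [131. 149.]
scene 5741 [ 4.7200e-01 -4.0000e-02  8.9702e+01] [294. 178.]
120 138 [(array([  0.4756,  -0.1161, -92.6847]), np.float64(0.8918)), (array([  0.4756,  -0.1161, -92.6847]), np.float64(0.8918))]
120 150 [(array([  0.4712,  -0.1178, -91.4106]), np.float64(0.9163)), (array([  0.4712,  -0.1178, -91.4106]), np.float64(0.9163))]
132 138 [(array([  0.4755,  -0.1202, -92.6456]), np.float64(0.9319)), (array([  0.4755,  -0.1202, -92.6456]), np.float64(0.9319))]
132 150 [(array([  0.4705,  -0.1197, -92.7542]), np.float64(0.9525)), (array([  0.4705,  -0.1197, -92.7542]), np.float64(0.9525))]
144 138 [(array([  0.4724,  -0.1225, -96.2905]), np.float64(0.8636)), (array([  0.4724,  -0.1225, -96.2905]), np.float64(0.8636))]
144 150 [(array([  0.4701,  -0.1258, -92.6624]), np.float64(0.8775)), (array([  0.4701,  -0.1258, -92.6624]), np.float64(0.8775))]
```

```bash
python3 - <<'E'
from h import *
c=cam('wrist')
ms=blue(c['img']); m=[m for m in ms if abs(axang(c,m,.02)[0][1]+.12)<.03][0]
img=cv2.resize(c['img'],None,fx=2,fy=2,interpolation=2)
S=2
M=cv2.resize(m.astype(np.uint8),None,fx=S,fy=S,interpolation=0).astype(bool)
def cost(p):
    s=sil(c,box(p[0],p[1],p[2]*1e3,p[3],p[4],0,.02),S);return 1-(s&M).sum()/(s|M).sum()
x=np.array([.4705,-.12,-.0927,.132,.15])
for k in range(4):
    r=minimize(cost,x,method='Nelder-Mead',options=dict(initial_simplex=x+np.vstack([np.zeros(5),np.diag([.008,.008,.005,.008,.008])])/(k+1)));x=r.x
print(x,r.fun)
def draw(b,col):
    p=np.round(proj(c,b)*2).astype(int)
    for i,j in [(4,5),(5,7),(7,6),(6,4),(0,1),(1,3),(3,2),(2,0)]: cv2.line(img,p[i],p[j],col,1)
draw(box(.4705,-.1197,-92.75,.132,.150,0,.02),(0,255,0))
draw(box(x[0],x[1],x[2]*1e3,x[3],x[4],0,.02),(0,255,255))
cv2.imwrite('pics/w3.png',img[220:560,80:860])
E
```

```text
[ 0.47202823 -0.11923627 -0.09274452  0.12928656  0.14564075] 0.010697065491586
```

View pics/w3.png

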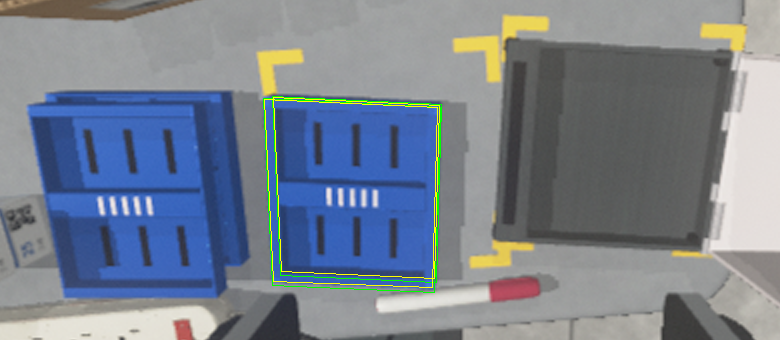

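```bash
python3 - <<'E'
from h import *
c=cam('wrist')
def q(pts,z):
    p=unproj(c,(np.array(pts,float)+[80,220])/2,z)[:,:2]
    print(z,np.round(p,4).tolist(),'sides',[round(float(np.linalg.norm(p[i]-p[(i+1)%4]))*1e3,1) for i in range(4)],'ctr',np.round(p.mean(0),4))
    for i in range(4):
        d=p[(i+1)%4]-p[i];print(round(float(np.degrees(np.arctan2(d[1],d[0]))),1),end=' ')
    print()
q([(507,40),(735,50),(712,250),(495,240)],.024)
q([(30,105),(203,103),(225,294),(65,297)],.04)
q([(265,97),(441,103),(436,277),(280,272)],.02)
hsv=cv2.cvtColor(c['img'],cv2.COLOR_BGR2HSV)
print(hsv[200:262:2,225].tolist())
print(hsv[205,165:272:3].tolist())
E
```

```text
0.024 [[0.5904, -0.2387], [0.5832, -0.404], [0.4296, -0.4027], [0.4382, -0.2308]] sides [165.5, 153.6, 172.1, 152.4] ctr [ 0.5104 -0.3191]
-92.5 179.5 87.1 -3.0 
0.04 [[0.546, 0.1028], [0.5472, -0.0211], [0.3996, -0.0203], [0.3972, 0.1048]] sides [123.9, 147.7, 125.1, 148.8] ctr [0.4725 0.0416]
-89.4 179.7 91.1 -0.8 
0.02 [[0.5496, -0.0588], [0.545, -0.19], [0.4054, -0.1834], [0.4098, -0.0576]] sides [131.3, 139.8, 125.8, 139.7] ctr [ 0.4774 -0.1224]
-92.0 177.3 88.0 -0.5 
[[111, 166, 143], [111, 162, 124], [111, 179, 184], [110, 179, 187], [110, 176, 188], [110, 179, 185], [110, 180, 186], [110, 178, 176], [110, 176, 178], [110, 177, 177], [110, 176, 177], [110, 176, 177], [110, 180, 184], [110, 175, 186], [110, 178, 185], [110, 175, 186], [111, 173, 186], [110, 171, 186], [111, 172, 185], [111, 173, 186], [110, 173, 186], [111, 173, 184], [111, 166, 154], [111, 145, 114], [111, 164, 157], [111, 169, 186], [111, 173, 190], [111, 17, 153], [113, 7, 152], [98, 7, 151], [108, 8, 151]]
[[113, 16, 128], [108, 20, 127], [108, 20, 127], [110, 152, 173], [110, 179, 187], [110, 179, 187], [110, 176, 188], [110, 179, 187], [110, 181, 186], [110, 177, 187], [110, 179, 188], [110, 180, 186], [110, 176, 188], [165, 4, 227], [110, 180, 188], [9, 8, 233], [110, 178, 188], [117, 11, 222], [110, 177, 187], [115, 35, 217], [110, 178, 186], [115, 50, 213], [111, 176, 188], [110, 177, 186], [110, 177, 187], [110, 175, 187], [110, 174, 185], [110, 175, 184], [111, 172, 184], [111, 170, 169], [110, 170, 188], [111, 158, 150], [111, 14, 130], [107, 14, 131], [113, 8, 127], [113, 8, 130]]
```

```bash
python3 - <<'E'
from h import *
c=cam('wrist')
ms=blue(c['img']); m=[m for m in ms if abs(axang(c,m,.02)[0][1]-.04)<.05][0]
S=2
M=cv2.resize(m.astype(np.uint8),None,fx=S,fy=S,interpolation=0).astype(bool)
def cost(p):
    s=sil(c,box(p[0],p[1],p[2]*1e3,p[3],p[4],.02,.04),S)|sil(c,box(p[5],p[6],p[7]*1e3,p[8],p[9],0,.02),S);return 1-(s&M).sum()/(s|M).sum()
x=np.array([.4725,.0416,-.0907,.122,.148,.47,.01,-.0907,.132,.142])
for k in range(8):
    r=minimize(cost,x,method='Nelder-Mead',options=dict(maxiter=3000,maxfev=3000,adaptive=True,initial_simplex=x+np.vstack([np.zeros(10),np.diag(np.random.choice([-1,1],10)*.006)])/(1+k/3)));x=r.x
print(np.round(x,4),r.fun)
for top in ((.12,.15),(.132,.138),(.132,.15),(.12,.138)):
  for bot in ((.12,.15),(.132,.138),(.132,.15)):
    y=x.copy()
    f=lambda q:cost(np.r_[q[:3],top,q[3:],bot]);q=np.r_[x[:3],x[5:8]]
    for k in range(3):
        r=minimize(f,q,method='Nelder-Mead',options=dict(maxiter=1500,adaptive=True,initial_simplex=q+np.vstack([np.zeros(6),np.diag(np.random.choice([-1,1],6)*.006)])));q=r.x
    print(top,bot,np.round(q,4),round(r.fun,4))
E
```

```text
[ 0.476   0.0459 -0.0899  0.1156  0.1543  0.4829  0.0393 -0.0891  0.1269
  0.1359] 0.02057254258157193
(0.12, 0.15) (0.12, 0.15) [ 0.4738  0.0439 -0.0899  0.4766  0.0359 -0.0898] 0.03
(0.12, 0.15) (0.132, 0.138) [ 0.4737  0.044  -0.09    0.4826  0.0419 -0.0897] 0.0231
(0.12, 0.15) (0.132, 0.15) [ 0.4738  0.0438 -0.0899  0.4766  0.0418 -0.0897] 0.03
(0.132, 0.138) (0.12, 0.15) [ 0.468   0.0381 -0.0902  0.4767  0.0359 -0.0897] 0.0423
(0.132, 0.138) (0.132, 0.138) [ 0.4682  0.0382 -0.0901  0.4826  0.0418 -0.0897] 0.0355
(0.132, 0.138) (0.132, 0.15) [ 0.4681  0.0378 -0.0899  0.4766  0.0418 -0.0897] 0.037
(0.132, 0.15) (0.12, 0.15) [ 0.4739  0.0381 -0.0898  0.4768  0.0359 -0.0899] 0.035
(0.132, 0.15) (0.132, 0.138) [ 0.4738  0.038  -0.0899  0.4826  0.0419 -0.0897] 0.0337
(0.132, 0.15) (0.132, 0.15) [ 0.4737  0.038  -0.09    0.4766  0.0418 -0.0897] 0.0354
(0.12, 0.138) (0.12, 0.15) [ 0.4681  0.0441 -0.0902  0.4767  0.0359 -0.0898] 0.0367
(0.12, 0.138) (0.132, 0.138) [ 0.468   0.0442 -0.0901  0.4826  0.0418 -0.0897] 0.0248
(0.12, 0.138) (0.132, 0.15) [ 0.4679  0.0438 -0.0899  0.4766  0.0418 -0.0897] 0.0322
```

```bash
python3 -m handwheel '[[[0,0,0,-8.5,1],[0,0,0,-8.5,1],[0,0,0,-8.5,1],[0,0,0,-8.5,1],[0,0,0,-8.5,1],[0,0,0,-8.5,1],[0,0,0,-8.5,1],[0,0,0,-8.5,1],[0,0,0,-8.5,1],[0,0,0,-8.5,1]]]'
python3 -m handwheel '[[[0,0,0,-5,0.2],[4,0,0,0,0.2],[4,-1,0,0,0.2],[4,-1,0,0,0.2],[4,-1,2,0,0.2],[4,-1,2,0,0.2],[4,-1,3,0,0.2],[2,0,3,0,0.2],[0,0,0,0,0.2],[0,0,0,0,0.2]]]'
python3 - <<'E'
from h import *
s=state();print(s['eef_pos'],s['ee_rot'],s['width'])
c=cam('wrist');cv2.imwrite('pics/w4.png',c['img'])
for m in blue(c['img']):
    a,_=axang(c,m,.04);print(m.sum(),np.round(a,3),_)
E
```

```text
t: 4.8
eef_pos: [0.526, -0.2185, 0.3313]
ee_rot: [180.0, 0.0, 85.3]
contact_force: [0.2, 0.2, 0.9]
width: 0.0852
t: 5.8
eef_pos: [0.4762, 0.0408, 0.2319]
ee_rot: [-179.9, 0.0, 90.0]
contact_force: [1.0, 0.3, 0.4]
width: 0.051
[0.47617855 0.04080197 0.23193437] [-1.79949984e+02  3.43616068e-02  9.00248538e+01] 0.051001738518946724
13538 [0.473 0.044 0.04 ] (149.97128295898438, 122.18767547607422)
9559 [ 0.473 -0.102 87.107] (130.59603881835938, 140.20436096191406)
```

View pics/w4.png

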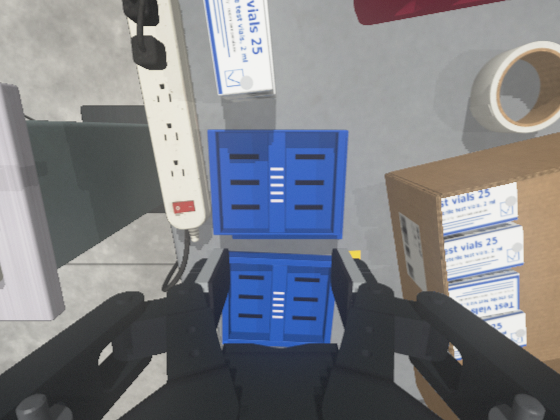

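```bash
python3 -m handwheel '[[[0.3,-0.3,4,0,0.2],[0,0,4,0,0.2],[0,0,4,0,0.2],[0,0,4,0,0.2],[0,0,2.5,0,0.2],[0,0,1,0,0.2],[0,0,0.8,0,0.2],[0,0,0,0,0.2]]]' 30
python3 -m handwheel '[[[0,0,0,0,-1],[0,0,0,0,-1],[0,0,0,0,-1],[0,0,0,0,-1],[0,0,0,0,-1],[0,0,-1,0,-1],[0,0,-2,0,-1],[0,0,-3,0,-1]]]' 30
```

```text
t: 6.65
eef_pos: [0.4746, 0.0432, 0.0295]
ee_rot: [179.9, -0.0, 89.9]
contact_force: [-0.6, -0.2, 0.2]
width: 0.0517
t: 7.45
eef_pos: [0.4716, 0.0436, 0.0885]
ee_rot: [-179.8, 0.0, 90.0]
contact_force: [0.4, 0.2, -1.0]
width: 0.0188
```

```bash
python3 -m handwheel '[[[-4,0,0,0,-1],[-4,0,0,0,-1],[-4,0,0,0,-1],[-4,0,0,2.5,-1],[-0.3,0,0,0,-1],[0,0,3,0,-1],[0,0,2,0,-1],[0,0,0.8,0,-1],[0,0,0,0,-1]]]'
python3 -m handwheel '[[[0,0,0,0,0.2],[0,0,0,0,0.2],[0,0,0,0,0.2],[0,0,0,0,0.2],[0,0,-4,0,0.2],[0,0,-4,0,0.2],[-5,0,-4,0,0.2],[-5,0,-4,0,0.2],[0,0,0,0,0.2],[0,0,0,0,0.2]]]'
python3 - <<'E'
from h import *
s=state();print(s['eef_pos'],s['ee_rot'],s['width'])
c=cam('wrist');cv2.imwrite('pics/w5.png',c['img'])
for m in blue(c['img']):
    a,_=axang(c,m,.02);print(m.sum(),np.round(a,3),_)
E
```

```text
t: 8.35
eef_pos: [0.4723, -0.1187, 0.0308]
ee_rot: [-179.9, -0.0, 87.5]
contact_force: [0.2, -0.3, -1.0]
width: 0.019
t: 9.35
eef_pos: [0.47, -0.1982, 0.1741]
ee_rot: [179.9, 0.0, 87.3]
contact_force: [0.1, 0.9, -1.3]
width: 0.0511
[ 0.46999353 -0.19822875  0.17411718] [1.79883052e+02 1.82879614e-02 8.73306421e+01] 0.051083379621747915
1184 [ 4.7400e-01 -2.9000e-02  8.7401e+01] (8.27932071685791, 116.79753112792969)
25147 [ 0.472 -0.117 87.649] (132.9495086669922, 158.57814025878906)
```

View pics/w5.png

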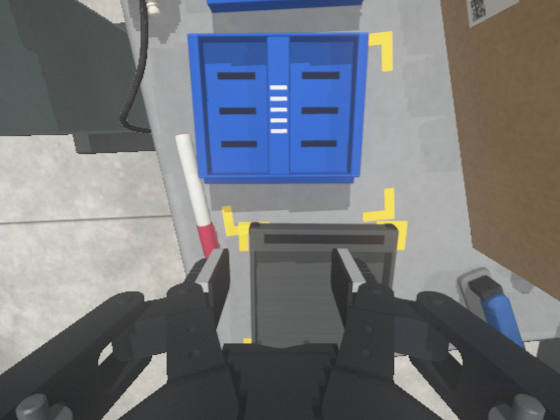

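```bash
python3 -m handwheel '[[[0,0,-4,-2.5,0.2],[0,0,-4,0,0.2],[-2,1,-4,0,0.2],[-4,1,-3,0,0.2],[-4,1,0,0,0.2],[-4,0,0,0,0.2],[-2,0,0,0,0.2],[0,0,0,0,0.2],[0,0,0,0,0.2]]]'
python3 - <<'E'
from h import *
s=state();print(s['eef_pos'],s['ee_rot'],s['width'])
c=cam('wrist');cv2.imwrite('pics/w6.png',c['img'])
E
```

```text
t: 10.3
eef_pos: [0.4992, -0.3554, 0.3207]
ee_rot: [-179.8, -0.2, 90.0]
contact_force: [-0.1, 0.9, 1.0]
width: 0.0509
[ 0.49923688 -0.35538006  0.32069939] [-1.79823596e+02 -1.71263154e-01  8.99833435e+01] 0.05089248908983626
```

View pics/w6.png

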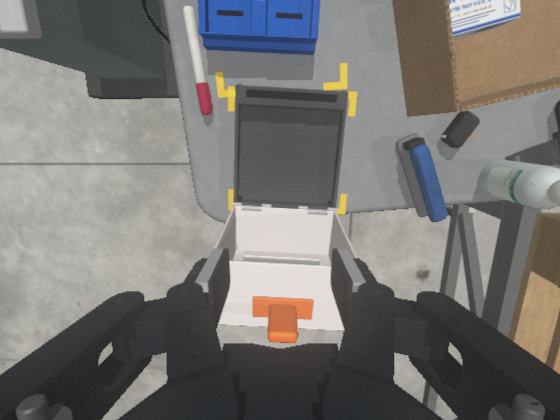

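```bash
python3 - <<'E'
from h import *
c=cam('wrist');img=c['img'];cv2.imwrite('pics/w6b.png',img)
g=cv2.cvtColor(img,cv2.COLOR_BGR2GRAY)
print(g[150,222:245].tolist(),g[150,330:356].tolist(),g[78:100,290].tolist(),g[196:216,300].tolist())
hsv=cv2.cvtColor(img,cv2.COLOR_BGR2HSV)
m=((g<100)&(hsv[...,1]<90)).astype(np.uint8);m[:, :225]=0;m[:,360:]=0;m[:80]=0;m[213:]=0
m=cv2.morphologyEx(m,cv2.MORPH_OPEN,np.ones((5,5)));m=cv2.morphologyEx(m,cv2.MORPH_CLOSE,np.ones((9,9)))
n,l,s,_=cv2.connectedComponentsWithStats(m);i=1+np.argmax(s[1:,4]);M=l==i;print(s[i])
for nm,lx,ly in(('P',.168,.154),('Q',.156,.166)):
    p,i=fit([(c,M)],lx,ly,0,.024,(.51,-.319,-92));a=np.radians(p[2]);print(nm,np.round(p,4),round(i,4),'pocket',p[0]+.01*np.cos(a),p[1]+.01*np.sin(a))
y=((hsv[...,0]>18)&(hsv[...,0]<35)&(hsv[...,1]>120)&(hsv[...,2]>150)).astype(np.uint8)
n,l,s,ce=cv2.connectedComponentsWithStats(y)
for i in range(1,n):
    if s[i,4]>25: 
        x,yy,w,h,ar=s[i];print(s[i],np.round(unproj(c,[(x,yy),(x+w,yy),(x,yy+h),(x+w,yy+h)],0)[:,:2],3).tolist())
E
```

```text
[139, 142, 144, 143, 142, 143, 143, 143, 142, 143, 143, 140, 112, 88, 91, 74, 63, 69, 80, 90, 90, 88, 90] [86, 86, 87, 87, 85, 80, 67, 63, 75, 88, 90, 112, 141, 150, 150, 148, 146, 147, 146, 146, 146, 147, 149, 148, 147, 149] [118, 118, 141, 149, 150, 147, 148, 149, 150, 148, 120, 93, 87, 87, 68, 55, 57, 57, 57, 55, 55, 61] [94, 93, 93, 95, 95, 94, 90, 85, 85, 106, 171, 204, 188, 220, 224, 221, 221, 216, 214, 215]
[  234    85   113   124 12476]
P [  0.5099  -0.3192 -93.1386] 0.9664 pocket 0.5093216875572422 -0.3292234361129387
Q [  0.5136  -0.3141 -93.64  ] 0.8777 pocket 0.5129664676405945 -0.324126096284809
[323  64  24  27 302] [[0.559, -0.2], [0.593, -0.2], [0.561, -0.235], [0.595, -0.235]]
[216  72  20  39 365] [[0.408, -0.21], [0.436, -0.21], [0.405, -0.263], [0.434, -0.263]]
[347  92  10  25 178] [[0.595, -0.237], [0.61, -0.237], [0.597, -0.271], [0.612, -0.271]]
[228 189   6  21 100] [[0.417, -0.379], [0.427, -0.379], [0.416, -0.413], [0.425, -0.413]]
[337 194   9  21 134] [[0.588, -0.387], [0.603, -0.387], [0.59, -0.421], [0.605, -0.421]]
```

```bash
python3 -m handwheel '[[[4,0,0,0,0.2],[4,0,0,0,0.2],[4,0,0,0,0.2],[4,0,0,0,0.2],[4,0,0,0,0.2],[4,0,2,0,0.2],[4,-1,2,0,0.2],[4,-0.7,3,0,0.2],[4,0,3,0,0.2],[3,0,2,0,0.2]]]'
python3 -m handwheel '[[[0,0,0,0,0.2],[0,0,0,0,0.2]]]'
python3 - <<'E'
from h import *
s=state();print(s['eef_pos'],s['ee_rot'],s['width'])
c=cam('wrist');cv2.imwrite('pics/w7.png',c['img'])
for m in blue(c['img']):
    a,_=axang(c,m,.02);print(m.sum(),np.round(a,3),_)
    if a[1]>0: 
        for sz in((.132,.138),(.12,.15),(.132,.15)): print(sz,fit([(c,m)],*sz,0,.02,(a[0],a[1],-90)))
E
```

```text
t: 11.4
eef_pos: [0.4803, 0.0363, 0.2017]
ee_rot: [-179.9, -0.0, 90.2]
contact_force: [0.9, 0.2, 0.1]
width: 0.0511
t: 11.6
eef_pos: [0.4818, 0.0344, 0.2032]
ee_rot: [-180.0, 0.0, 90.2]
contact_force: [-0.5, -0.0, 0.8]
width: 0.0511
[0.48180468 0.03441724 0.20315841] [-1.79965933e+02  2.09686997e-02  9.01566353e+01] 0.051094612518449926
14237 [0.485 0.04  0.172] (136.32713317871094, 128.69088745117188)
(0.132, 0.138) (array([ 4.84878749e-01,  3.85004240e-02, -8.99060008e+01]), np.float64(0.946058642744414))
(0.12, 0.15) (array([ 4.86444836e-01,  3.99555707e-02, -8.48748824e+01]), np.float64(0.8478429510013457))
(0.132, 0.15) (array([ 4.90140204e-01,  3.84615730e-02, -8.98373227e+01]), np.float64(0.8706447125013378))
9444 [ 0.477 -0.108  0.171] (149.6759033203125, 127.67372131347656)
```

```bash
python3 -m handwheel '[[[0.5,0.3,4,0,0.2],[0,0,4,0,0.2],[0,0,4,0,0.2],[0,0,4,0,0.2],[0,0,2,0,0.2],[0,0,1,0,0.2],[0,0,0.5,0,0.2],[0,0,0,0,0.2],[0,0,0,0,0.2]]]' 30
python3 -m handwheel '[[[0,0,0,0,-1],[0,0,0,0,-1],[0,0,0,0,-1],[0,0,0,0,-1],[0,0,0,0,-1],[0,0,-1,0,-1],[0,0,-2,0,-1],[0,0,-4,0,-1],[0,0,-4,0,-1],[0,0,-4,0,-1]]]' 30
python3 -m handwheel '[[[0,0,0,0,-1],[0,0,0,0,-1]]]'
python3 - <<'E'
from h import *
s=state();print(s['eef_pos'],s['ee_rot'],s['width'])
c=cam('wrist');cv2.imwrite('pics/w8.png',c['img'])
E
```

```text
t: 12.55
eef_pos: [0.4872, 0.0379, 0.0095]
ee_rot: [179.8, -0.0, 89.9]
contact_force: [0.0, 0.0, 0.1]
width: 0.0513
t: 13.55
eef_pos: [0.4851, 0.038, 0.1597]
ee_rot: [-179.9, 0.0, 90.0]
contact_force: [1.7, -0.8, -1.7]
width: 0.0193
t: 13.75
eef_pos: [0.4863, 0.0381, 0.1592]
ee_rot: [179.9, -0.0, 90.0]
contact_force: [-0.4, -0.1, -2.7]
width: 0.0188
[0.4862748  0.03808906 0.15922906] [ 1.79853975e+02 -1.10302540e-02  8.99524280e+01] 0.018810494788494652
```

View pics/w8.png

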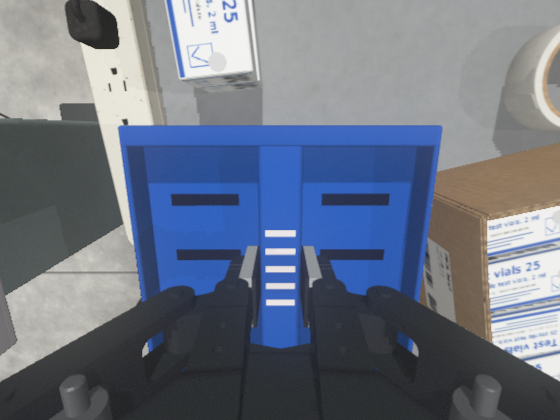

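```bash
python3 - <<'E'
from h import *
c=cam('wrist');t=tool()
m=cv2.cvtColor(c['img'],cv2.COLOR_BGR2HSV);m=cv2.inRange(m,(105,130,40),(125,255,255))
for col in(200,350): print(col,np.where(m[100:160,col])[0][:3]+100)
for r in (135,140): w=np.where(m[r,100:460])[0]+100;print(r,w.min(),w.max())
p=unproj(c,[(200,126),(350,126),(121,130),(441,130)],t[2,3]+.0105)
print((p-t[:3,3])@t[:3,:3])
E
```

```text
200 [126 127 128]
350 [126 127 128]
135 120 440
140 120 439
[[ 0.06761859 -0.03363228 -0.01042461]
 [ 0.06763287  0.0302376  -0.0105972 ]
 [ 0.06596578 -0.0675016  -0.01033271]
 [ 0.06599656  0.06921353 -0.01070215]]
```

```bash
python3 -m handwheel '[[[-4,0.2,0,0,-1],[-4,0.2,0,0,-1],[-4,0.2,0,0,-1],[-4,0.2,0,0,-1],[-4,0.2,0,0,-1],[-4,0.2,0,0,-1],[-4,0.2,0,0,-1],[-4,0.2,0,0,-1],[-3,0.2,2,0,-1],[-1.9,0.4,2,3,-1]]]'
python3 -m handwheel '[[[0,0,3,0,-1],[0,0,3,0,-1],[0,0,1,0,-1],[0,0,0,0,-1],[0,0,0,0,-1]]]'
```

```text
t: 14.85
eef_pos: [0.5062, -0.3332, 0.1157]
ee_rot: [-179.9, -0.0, 86.7]
contact_force: [-0.1, 0.4, -0.8]
width: 0.0189
t: 15.35
eef_pos: [0.5077, -0.3309, 0.0483]
ee_rot: [-180.0, -0.0, 87.0]
contact_force: [0.4, -0.2, -1.3]
width: 0.0191
```

```bash
python3 -m handwheel '[[[0,0.05,0.7,0,-1],[0,0,0.7,0,-1],[0,0,0.6,0,-1],[0,0,0.5,0,-1],[0,0,0,0,-1]]]'
python3 -m handwheel '[[[0,0,0.4,0,-1],[0,0,0.3,0,-1],[0,0,0.3,0,-1],[0,0,0,0,-1],[0,0,0,0,-1]]]'
python3 - <<'E'
from h import *
s=state();print(s['eef_pos'],s['contact_force'])
for n in('scene','wrist'): c=cam(n);cv2.imwrite(f'pics/{n}9.png',c['img'])
E
```

```text
t: 15.85
eef_pos: [0.5072, -0.3306, 0.0221]
ee_rot: [-179.9, -0.1, 87.0]
contact_force: [-0.3, 0.4, -1.6]
width: 0.0189
t: 16.35
eef_pos: [0.508, -0.3311, 0.0131]
ee_rot: [180.0, 0.0, 86.9]
contact_force: [0.1, -0.7, -0.4]
width: 0.0192
[ 0.50798099 -0.33110825  0.01311112] [ 0.09481955 -0.70235082 -0.39829421]
```

```bash
python3 -m handwheel '[[[0,0,0,0,0.1],[0,0,0,0,0.1],[0,0,0,0,0.1],[0,0,-2,0,0.1],[0,0,-4,0,0.1],[0,0,-4,0,0.1],[0,0,-4,0,0.1],[2,0,-4,0,0.1],[2,0,-4,0,0.1],[0,0,0,0,0.1]]]'
python3 -m handwheel '[[[0,0,0,0,0.1],[0,0,0,0,0.1]]]'
python3 - <<'E'
from h import *
s=state();print(s['eef_pos'],s['ee_rot'])
c=cam('wrist');cv2.imwrite('pics/w10.png',c['img'])
for m in blue(c['img']):
    a,_=axang(c,m,.024);print(m.sum(),np.round(a,3),_)
    if a[1]<-.26:
        for z in (0.004,.02,.03):print(z,fit([(c,m)],.132,.138,z,z+.02,(a[0],a[1],-92)))
E
```

```text
t: 17.45
eef_pos: [0.5132, -0.2908, 0.2406]
ee_rot: [179.3, 0.3, 87.1]
contact_force: [0.4, -0.6, 0.5]
width: 0.0471
t: 17.65
eef_pos: [0.5094, -0.2909, 0.2318]
ee_rot: [-179.9, -0.0, 86.9]
contact_force: [-0.5, -0.1, -0.3]
width: 0.047
[ 0.50942658 -0.29094294  0.23179956] [-1.79890618e+02 -4.62142541e-02  8.69412824e+01]
13817 [ 0.469 -0.141 86.931] (89.35066223144531, 155.54771423339844)
11395 [ 0.508 -0.328 86.992] (129.9598388671875, 136.88107299804688)
0.004 (array([  0.50749594,  -0.33016662, -93.14872195]), np.float64(0.9359727298862376))
0.02 (array([  0.50826843,  -0.32907112, -93.1023275 ]), np.float64(0.859367635136409))
0.03 (array([  0.50986149,  -0.3279606 , -93.54999978]), np.float64(0.8115374343452328))
```

View pics/w10.png

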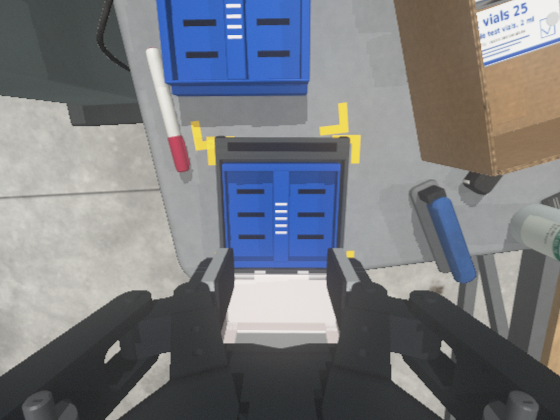

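```bash
python3 -m handwheel '[[[4,-1.5,0,0,0.2],[4,-1.5,0,0,0.2],[4,-1.5,1,0,0.2],[4,0,2,0,0.2],[0,0,0,0,0.2],[0,0,0,0,0.2]]]'
cat >> h.py <<'E'
def to(x,y,yaw=None):
    "shift in tool axes (cm) to reach world x,y; yaw turn"
    s=state();a=np.radians(s['ee_rot'][2] if yaw is None else yaw);d=np.array([x,y])-s['eef_pos'][:2]
    print('pos',np.round(s['eef_pos'],4),'yaw',round(s['ee_rot'][2],2),'w',round(s['width'],4),'F',np.round(s['contact_force'],1))
    print('turn',0 if yaw is None else round((s['ee_rot'][2]-yaw+180)%360-180,1),'then tx %.2f ty %.2f cm'%(100*(d[0]*np.cos(a)+d[1]*np.sin(a)),100*(d[0]*np.sin(a)-d[1]*np.cos(a))))
E
python3 - <<'E'
from h import *
c=cam('wrist')
for m in blue(c['img']):
    a,_=axang(c,m,.04);print(m.sum(),np.round(a,3),_)
    if abs(a[1]+.12)<.04: p=fit([(c,m)],.12,.15,.02,.04,(a[0],a[1],-92.5));print(p);pp=p[0]
to(pp[0],pp[1])
cv2.imwrite('pics/w11.png',c['img'])
E
```

```text
t: 18.3
eef_pos: [0.4727, -0.1283, 0.2015]
ee_rot: [-179.8, -0.0, 87.0]
contact_force: [0.0, -0.4, -0.2]
width: 0.0512
17213 [ 0.473 -0.115 87.115] (121.62089538574219, 148.85745239257812)
(array([  0.47317138,  -0.11515292, -92.55266741]), np.float64(0.9705970511411485))
3583 [ 0.491 -0.282 86.155] (65.76014709472656, 96.06975555419922)
pos [ 0.4733 -0.1292  0.2021] yaw 86.95 w 0.0513 F [0.8 0.1 0.1]
turn 0 then tx 1.40 ty -0.09 cm
```

```bash
python3 -m handwheel '[[[1.4,-0.1,4,0,0.2],[0,0,4,0,0.2],[0,0,4,0,0.2],[0,0,3,0,0.2],[0,0,1.5,0,0.2],[0,0,0.8,0,0.2],[0,0,0,0,0.2],[0,0,0,0,-1],[0,0,0,0,-1],[0,0,0,0,-1]]]' 30
python3 -m handwheel '[[[0,0,0,0,-1],[0,0,0,0,-1],[0,0,-1,0,-1],[0,0,-2,0,-1],[0,0,-3,0,-1],[0,0,0,0,-1],[0,0,0,0,-1]]]' 30
python3 -c "
from h import *
to(.476,.05,90)"
```

```text
t: 19.35
eef_pos: [0.4746, -0.1154, 0.0314]
ee_rot: [179.8, 0.0, 86.9]
contact_force: [0.3, -0.4, 3.5]
width: 0.0191
t: 20.05
eef_pos: [0.4737, -0.1148, 0.0908]
ee_rot: [179.9, 0.0, 87.0]
contact_force: [-0.3, -0.1, -2.0]
width: 0.0191
pos [ 0.4737 -0.1148  0.0908] yaw 86.96 w 0.0191 F [-0.3 -0.1 -2. ]
turn -3.0 then tx 16.48 ty 0.23 cm
```

```bash
python3 -m handwheel '[[[0,0,0,-3,-1],[4,0,0,0,-1],[4,0,0,0,-1],[4,0,0,0,-1],[3.5,0.2,0,0,-1],[1,0,2,0,-1],[0,0,3,0,-1],[0,0,2,0,-1],[0,0,0.8,0,-1],[0,0,0,0,-1]]]'
python3 -m handwheel '[[[0,0,0,0,-1],[0,0,0,0,0.2],[0,0,0,0,0.2],[0,0,0,0,0.2],[0,0,-3,0,0.2],[0,0,-4,0,0.2],[-3,0,-4,0,0.2],[-4,0,-4,0,0.2],[-4,0,-4,0,0.2],[-4,0,0,0,0.2]]]'
python3 -m handwheel '[[[-1.5,0,0,0,0.2],[0,0,0,0,0.2],[0,0,0,0,0.2]]]'
python3 - <<'E'
from h import *
c=cam('wrist')
for m in blue(c['img']):
    a,_=axang(c,m,.02);print(m.sum(),np.round(a,3),_)
    if abs(a[1]+.12)<.05: p=fit([(c,m)],.132,.15,.0,.02,(a[0],a[1],-92.5));print(p);pp=p[0]
    if a[1]>-.03: print(fit([(c,m)],.12,.15,.0,.02,(a[0],a[1],-90)))
to(pp[0],pp[1],pp[2]+180)
cv2.imwrite('pics/w12.png',c['img'])
E
```

```text
t: 21.05
eef_pos: [0.4735, 0.0501, 0.011]
ee_rot: [-179.8, 0.0, 90.0]
contact_force: [0.3, 0.1, -0.8]
width: 0.0193
t: 22.05
eef_pos: [0.4788, -0.0922, 0.1986]
ee_rot: [179.4, 0.1, 90.0]
contact_force: [1.7, 0.7, -0.2]
width: 0.0511
t: 22.35
eef_pos: [0.4751, -0.1056, 0.1927]
ee_rot: [-180.0, -0.0, 89.9]
contact_force: [0.4, 0.8, -0.6]
width: 0.0511
15368 [4.7500e-01 3.2000e-02 8.9913e+01] (84.98860931396484, 148.50930786132812)
(array([ 4.74692920e-01,  5.05840981e-02, -8.99327854e+01]), np.float64(0.969604719391779))
15869 [ 0.473 -0.118 87.326] (130.94871520996094, 148.12677001953125)
(array([  0.47374844,  -0.11992542, -92.65281756]), np.float64(0.9469758004356519))
2161 [ 0.497 -0.281 88.56 ] (39.98146438598633, 110.69380950927734)
pos [ 0.4751 -0.1051  0.1925] yaw 89.96 w 0.0515 F [ 0.3 -0.1 -0.3]
turn 2.6 then tx -1.49 ty -0.07 cm
```

```bash
python3 -m handwheel '[[[0,0,0,2.6,0.2],[-1.4,-0.1,4,0,0.2],[0,0,4,0,0.2],[0,0,4,0,0.2],[0,0,4,0,0.2],[0,0,1.5,0,0.2],[0,0,0.8,0,0.2],[0,0,0,0,0.2],[0,0,0,0,-1],[0,0,0,0,-1]]]' 30
python3 -m handwheel '[[[0,0,0,0,-1],[0,0,0,0,-1],[0,0,0,0,-1],[0,0,-1,0,-1],[0,0,-2,0,-1],[0,0,-4,0,-1],[0,0,0,0,-1],[0,0,0,0,-1]]]' 30
python3 -c "
from h import *
to(.475,.051,90)"
```

```text
t: 23.4
eef_pos: [0.475, -0.1196, 0.0112]
ee_rot: [179.8, 0.0, 87.4]
contact_force: [-2.7, -0.2, 0.6]
width: 0.0233
t: 24.2
eef_pos: [0.4745, -0.1199, 0.081]
ee_rot: [179.8, 0.0, 87.3]
contact_force: [-0.1, -0.0, -0.7]
width: 0.0186
pos [ 0.4745 -0.1199  0.081 ] yaw 87.34 w 0.0186 F [-0.1 -0.  -0.7]
turn -2.7 then tx 17.09 ty 0.05 cm
```

```bash
python3 -m handwheel '[[[0,0,0,-2.7,-1],[4,0,0,0,-1],[4,0,0,0,-1],[4,0,0,0,-1],[4,0,0,0,-1],[1.1,0,1,0,-1],[0,0,2,0,-1],[0,0,1,0,-1],[0,0,0.9,0,-1],[0,0,0,0,-1]]]'
python3 -m handwheel '[[[0,0,0,0,-1],[0,0,0,0,0.2],[0,0,0,0,0.2],[0,0,0,0,0.2],[0,0,-3,0,0.2],[0,0,-4,0,0.2],[1,-1,-4,0,0.6],[3,-1,-4,0,0.6],[3,-1,-4,0,0.6],[3,0,-1,0,0.6]]]'
python3 -m handwheel '[[[0,0,0,0,0.6],[0,0,0,0,0.6]]]'
python3 - <<'E'
from h import *
s=state();print(s['eef_pos'],s['ee_rot'],s['width'])
c=cam('wrist')
for m in blue(c['img']):
    a,_=axang(c,m,.04);print(m.sum(),np.round(a,3),_)
for d in cut_out('wrist','carton_1_mid'):
    for z in(.043,.086): print(round(d['score'],2),d['position'],d['pixels'].sum(),z,axang(c,d['pixels'],z))
cv2.imwrite('pics/w13.png',c['img'])
E
```

```text
t: 25.2
eef_pos: [0.4727, 0.0507, 0.0301]
ee_rot: [-179.9, 0.0, 90.0]
contact_force: [-0.0, -0.9, -1.3]
width: 0.0193
t: 26.2
eef_pos: [0.4452, 0.1517, 0.2345]
ee_rot: [179.5, -0.2, 90.0]
contact_force: [1.1, -0.4, -0.5]
width: 0.0685
t: 26.4
eef_pos: [0.4438, 0.1506, 0.2293]
ee_rot: [180.0, 0.0, 90.1]
contact_force: [0.2, -0.3, -0.9]
width: 0.0682
[0.44375347 0.15055943 0.22926729] [1.79974429e+02 1.78248067e-02 9.01370687e+01] 0.06820067390290703
9964 [0.473 0.054 0.11 ] (147.76242065429688, 133.07748413085938)
```

View pics/w13.png

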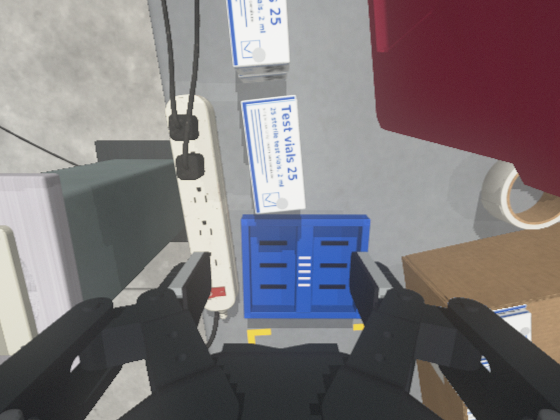

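```bash
python3 - <<'E'
from h import *
c=cam('wrist')
for z in(.043,.086):
    p=unproj(c,[(243,99),(297,95),(305,208),(255,213)],z)[:,:2]
    print(z,np.round(p,3).tolist(),[round(float(np.linalg.norm(p[i]-p[(i+1)%4])),4) for i in range(4)],p.mean(0).round(4))
    e=(p[0]+p[1]-p[2]-p[3]);print(np.degrees(np.arctan2(e[1],e[0])))
    q=unproj(c,[(290,64),(237,68)],z)[:,:2];print(q.round(3).tolist(),np.linalg.norm(q[0]-q[1]))
to(*unproj(c,[(250,335)],0)[0,:2]); print(unproj(c,[(250,330),(363,325)],0))
E
```

```text
0.043 [[0.405, 0.245], [0.46, 0.249], [0.471, 0.129], [0.415, 0.124]] [0.0554, 0.1198, 0.0567, 0.1218] [0.4377 0.1867]
94.88055585387019
[[0.453, 0.278], [0.4, 0.274]] 0.053056106139451234
0.086 [[0.41, 0.241], [0.458, 0.245], [0.467, 0.141], [0.418, 0.136]] [0.0482, 0.1041, 0.0493, 0.1058] [0.4384 0.1906]
94.8805558538702
[[0.452, 0.27], [0.406, 0.267]] 0.04610100097485979
pos [0.4433 0.1492 0.2281] yaw 89.98 w 0.0683 F [0.2 0.3 0.2]
turn 0 then tx -22.03 ty -4.34 cm
[[ 0.39998105 -0.06267101  0.        ]
 [ 0.56116233 -0.05414036  0.        ]]
```

```bash
python3 -c "
from h import *
to(.4384,.1906,94.9)"
python3 -m handwheel '[[[0,0,0,-4.9,0.6],[2,-0.3,4,0,0.6],[2.1,0,4,0,0.6],[0,0,4,0,0.6],[0,0,0,0,0.6],[0,0,0,0,0.6]]]' 30
python3 - <<'E'
from h import *
to(.4384,.1906,94.9)
c=cam('wrist');cv2.imwrite('pics/w14.png',c['img'])
E
```

```text
pos [0.4433 0.1492 0.2281] yaw 89.98 w 0.0683 F [0.2 0.3 0.2]
turn -4.9 then tx 4.16 ty -0.13 cm
t: 27.15
eef_pos: [0.4367, 0.1897, 0.1088]
ee_rot: [-179.8, 0.1, 94.9]
contact_force: [0.9, 0.1, -0.1]
width: 0.0686
pos [0.4367 0.1897 0.1088] yaw 94.87 w 0.0686 F [ 0.9  0.1 -0.1]
turn -0.0 then tx 0.07 ty 0.17 cm
```

View pics/w14.png

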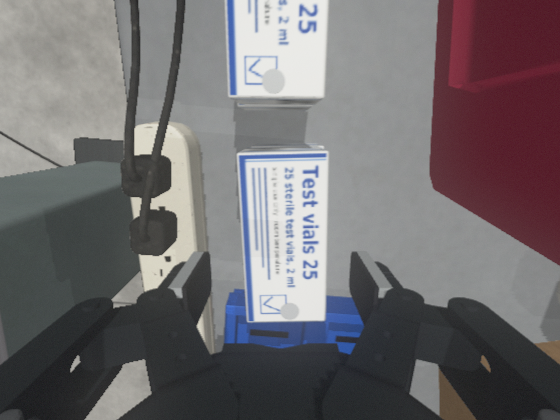

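```bash
python3 - <<'E'
from h import *
c=cam('wrist')
p=unproj(c,[(239,152),(325,149),(327,320),(249,322)],.086)[:,:2];print(p.round(4).tolist(),p.mean(0))
print([round(float(np.linalg.norm(p[i]-p[(i+1)%4])),4) for i in range(4)]);e=p[0]+p[1]-p[2]-p[3];print(np.degrees(np.arctan2(e[1],e[0])))
to(*p.mean(0))
E
```

```text
[[0.4112, 0.2424], [0.4578, 0.248], [0.4724, 0.1417], [0.4228, 0.1361]] [0.44105176 0.19205463]
[0.0469, 0.1073, 0.0499, 0.107]
97.03538222160067
pos [0.439  0.1908 0.1111] yaw 94.87 w 0.0681 F [0.4 0.5 0.9]
turn 0 then tx 0.11 ty 0.22 cm
```

```bash
python3 -m handwheel '[[[0.1,0.2,1,-1.5,0.6],[0,0,2,0,0.6],[0,0,1.4,0,0.6],[0,0,0.5,0,0.6],[0,0,0,0,0.6],[0,0,0,0,-1],[0,0,0,0,-1],[0,0,0,0,-1],[0,0,0,0,-1],[0,0,0,0,-1]]]' 30
python3 -m handwheel '[[[0,0,-1,0,-1],[0,0,-2,0,-1],[0,0,-3,0,-1],[0,0,-3,0,-1],[0,0,-3,0,-1],[0,0,0,0,-1],[0,0,0,0,-1]]]' 30
python3 - <<'E'
from h import *
s=state();t=tool();print(s['eef_pos'],s['ee_rot'],s['width'],s['contact_force'])
c=cam('wrist');cv2.imwrite('pics/w15.png',c['img'])
# carton top at tool z = -(0.043-0.018)
b=c['img'][:,:,:].min(2)
for col in(262,280,298):
    g=b[60:340,col].astype(int);print(col,g[::7].tolist())
E
```

```text
t: 28.25
eef_pos: [0.4402, 0.1924, 0.0613]
ee_rot: [179.9, -0.0, 96.5]
contact_force: [-0.7, 0.4, 5.6]
width: 0.0497
t: 28.95
eef_pos: [0.4395, 0.1921, 0.1808]
ee_rot: [179.9, -0.0, 96.4]
contact_force: [-0.4, 0.1, -1.1]
width: 0.0494
[0.43947132 0.19210991 0.18083369] [ 1.79923498e+02 -2.49080438e-02  9.64472807e+01] 0.049400911964471786 [-0.40273826  0.13833583 -1.13784907]
262 [184, 229, 233, 230, 218, 192, 224, 207, 126, 124, 123, 118, 149, 188, 151, 141, 87, 185, 231, 231, 231, 231, 231, 231, 231, 231, 227, 225, 225, 225, 225, 224, 224, 224, 224, 229, 230, 229, 229, 228]
280 [198, 185, 134, 232, 233, 218, 208, 221, 120, 123, 121, 123, 138, 187, 185, 147, 90, 187, 232, 231, 231, 231, 231, 230, 231, 231, 231, 225, 225, 226, 226, 225, 225, 225, 224, 224, 228, 230, 229, 228]
298 [183, 185, 233, 233, 232, 232, 232, 231, 128, 132, 148, 155, 142, 215, 188, 149, 90, 183, 232, 232, 232, 232, 231, 231, 232, 231, 232, 226, 226, 225, 225, 226, 225, 225, 225, 225, 230, 230, 229, 229]
```

```bash
python3 -c "
from h import *
to(.546,-.3316,86.9)"
```

```text
pos [0.4387 0.1918 0.1797] yaw 96.45 w 0.0493 F [-0.7 -0.3 -2.5]
turn 9.6 then tx -51.68 ty 13.55 cm
```

```bash
python3 -m handwheel '[[[0,0,0,4.8,-1],[0,0,0,4.8,-1],[-4,1,0,0,-1],[-4,1,0,0,-1],[-4,1,0,0,-1],[-4,1,0,0,-1],[-4,1,0,0,-1],[-4,1,0,0,-1],[-4,1,0,0,-1],[-4,1,0,0,-1]]]'
python3 -m handwheel '[[[-4,1,0,0,-1],[-4,1,0,0,-1],[-4,1,0,0,-1],[-4,1,1,0,-1],[-3.7,1.5,3,0,-1],[0,0,3,0,-1],[0,0,2,0,-1],[0,0,0,0,-1],[0,0,0,0,-1]]]'
python3 - <<'E'
from h import *
to(.546,-.3316,86.9)
c=cam('wrist');cv2.imwrite('pics/w16.png',c['img'])
E
```

```text
t: 30.0
eef_pos: [0.5003, -0.1332, 0.1783]
ee_rot: [-179.8, -0.1, 86.8]
contact_force: [1.1, 0.6, -1.4]
width: 0.0494
t: 30.9
eef_pos: [0.5446, -0.331, 0.0887]
ee_rot: [-179.8, -0.1, 86.9]
contact_force: [0.1, -0.3, -0.5]
width: 0.0494
pos [ 0.5446 -0.331   0.0887] yaw 86.85 w 0.0494 F [ 0.1 -0.3 -0.5]
turn -0.0 then tx -0.06 ty 0.14 cm
```

View pics/w16.png

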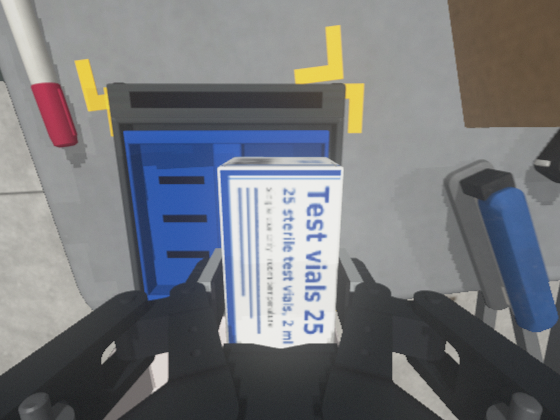

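```bash
python3 - <<'E'
from h import *
c=cam('wrist');t=tool()
p=unproj(c,[(219,173),(341,171)],t[2,3]+.025);print(((p-t[:3,3])@t[:3,:3]).round(4))
q=unproj(c,[(127,130),(330,127)],.024);print('liner far edge corners',((q-t[:3,3])@t[:3,:3]).round(4),q.round(4))
E
```

```text
[[ 0.0501 -0.0245 -0.0251]
 [ 0.0509  0.0229 -0.025 ]]
liner far edge corners [[ 0.0659 -0.1035  0.0671]
 [ 0.0679  0.0326  0.0673]] [[ 0.4467 -0.2603  0.024 ]
 [ 0.5827 -0.2658  0.024 ]]
```

```bash
python3 -m handwheel '[[[0.35,0.3,0,0,-1],[0,0,2,0,-1],[0,0,1.5,0,-1],[0,0,1,0,-1],[0,0,0.7,0,-1],[0,0,0.5,0,-1],[0,0,0.4,0,-1],[0,0,0.1,0,-1],[0,0,0,0,-1]]]'
python3 -c "
from h import *
to(.546,-.3316)"
```

```text
t: 31.9
eef_pos: [0.5491, -0.3284, 0.0284]
ee_rot: [180.0, 0.0, 86.8]
contact_force: [-0.2, 0.2, -0.7]
width: 0.0496
pos [ 0.5491 -0.3284  0.0284] yaw 86.84 w 0.0496 F [-0.2  0.2 -0.7]
turn 0 then tx -0.34 ty -0.29 cm
```

```bash
python3 -m handwheel '[[[0,0,0.2,0,-1],[0,0,0,0,-1]]]'
python3 -m handwheel '[[[0,0,0.2,0,-1],[0,0,0,0,-1]]]'
```

```text
t: 32.1
eef_pos: [0.5489, -0.3284, 0.0263]
ee_rot: [180.0, 0.0, 86.8]
contact_force: [0.5, 0.1, -0.4]
width: 0.0495
t: 32.3
eef_pos: [0.5493, -0.3286, 0.0254]
ee_rot: [179.9, 0.0, 86.8]
contact_force: [-1.4, -0.1, 4.1]
width: 0.0492
```

```bash
python3 -m handwheel '[[[0,0,0,0,0.42],[0,0,0,0,0.42],[0,0,0,0,0.42],[0,0,-2,0,0.42],[0,0,-4,0,0.42],[0,0,-4,0,0.42],[2,0,-4,0,0.42],[4,-1,-4,0,0.42],[4,-1,-1,0,0.42],[4,-1,0,0,0.42]]]'
python3 -m handwheel '[[[4,-1,0,0,0.42],[4,-1,0,0,0.42],[4,-1,0,0,0.42],[4,-1,0,0,0.42],[4,-1,0,0,0.42],[4,-1,0,0,0.42],[4,-1,0,0,0.42],[4,-1,0,-4,0.42],[4,-1,0,-4,0.42],[2,-1,0,0,0.42]]]'
python3 -m handwheel '[[[3,0,0,0,0.42],[2,0,0,0,0.42],[0,0,0,0,0.42],[0,0,0,0,0.42]]]'
python3 - <<'E'
from h import *
to(.44,.2,95)
c=cam('wrist');cv2.imwrite('pics/w17.png',c['img'])
for d in cut_out('wrist','carton_1_mid'):
    print(round(d['score'],2),np.round(d['position']),d['pixels'].sum(),[axang(c,d['pixels'],z) for z in(.043,.086)])
E
```

```text
t: 33.3
eef_pos: [0.5289, -0.1916, 0.2119]
ee_rot: [179.7, 0.1, 86.8]
contact_force: [0.3, 0.6, -0.9]
width: 0.0608
t: 34.3
eef_pos: [0.4426, 0.1937, 0.209]
ee_rot: [180.0, -0.1, 95.1]
contact_force: [1.0, -0.3, -0.9]
width: 0.0604
t: 34.7
eef_pos: [0.4386, 0.2406, 0.2088]
ee_rot: [-180.0, 0.0, 94.9]
contact_force: [-0.4, 0.1, 0.4]
width: 0.0606
pos [0.4386 0.2406 0.2088] yaw 94.91 w 0.0606 F [-0.4  0.1  0.4]
turn -0.1 then tx -4.06 ty -0.22 cm
0.58 [231. 280.] 4437 [(array([0.44023776, 0.19573114, 4.92951393]), (49.42330551147461, 113.69576263427734)), (array([0.43918637, 0.2112285 , 4.92949343]), (42.53817367553711, 97.85688781738281))]
```

View pics/w17.png

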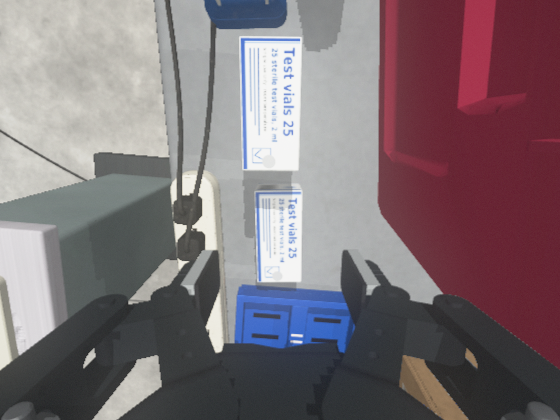

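```bash
cat >> h.py <<'E'
def carton(c,uv,z,x0,show=False):
    "fit carton box whose top is at z; uv seed rect (u0,v0,u1,v1)"
    b=c['img'].min(2);hsv=cv2.cvtColor(c['img'],cv2.COLOR_BGR2HSV)
    m=((b>175)|((hsv[...,1]>110)&(hsv[...,0]>100)&(hsv[...,0]<130))).astype(np.uint8)
    k=np.zeros_like(m);k[uv[1]:uv[3],uv[0]:uv[2]]=m[uv[1]:uv[3],uv[0]:uv[2]]
    k=cv2.morphologyEx(k,cv2.MORPH_CLOSE,np.ones((13,13)));k=cv2.morphologyEx(k,cv2.MORPH_OPEN,np.ones((7,7)))
    n,l,s,_=cv2.connectedComponentsWithStats(k);i=1+np.argmax(s[1:,4]);print('blob',s[i])
    return fit([(c,l==i)],.05,.106,z-.003,z,x0)
E
python3 - <<'E'
from h import *
c=cam('wrist')
p=unproj(c,[(240,37),(301,38),(299,170),(243,170)],.086)[:,:2];print(p.round(3).tolist(),p.mean(0).round(4),[round(float(np.linalg.norm(p[i]-p[(i+1)%4])),4) for i in range(4)])
f=carton(c,(232,30,310,172),.086,(p.mean(0)[0],p.mean(0)[1],4));print(f)
n=carton(c,(247,189,310,284),.043,(.4402,.1957,5));print(n)
to(f[0][0],f[0][1],90+f[0][2]);to(n[0][0],n[0][1],90+n[0][2])
E
```

```text
[[0.396, 0.373], [0.444, 0.376], [0.453, 0.272], [0.404, 0.268]] [0.424  0.3224] [0.0482, 0.1043, 0.0494, 0.105]
blob [ 232   30   78  142 9762]
(array([0.42561106, 0.32469879, 7.5208722 ]), np.float64(0.8400358377063868))
blob [ 247  189   63   94 4991]
(array([0.4492174 , 0.19217141, 6.06643201]), np.float64(0.828002354788069))
pos [0.4389 0.2397 0.209 ] yaw 94.78 w 0.0605 F [-0.3 -0.5 -0.4]
turn -2.7 then tx 8.60 ty -0.21 cm
pos [0.4389 0.2397 0.209 ] yaw 94.78 w 0.0605 F [-0.3 -0.5 -0.4]
turn -1.3 then tx -4.83 ty 0.52 cm
```

```bash
python3 - <<'E'
from h import *
c=cam('wrist');im=c['img'].astype(int)
print(im[100,225:260:2].tolist());print(im[100,285:315:3].tolist())
p=unproj(c,[(256,192),(301,192),(301,282),(259,282)],.043)[:,:2];print(p.round(3).tolist(),p.mean(0).round(4),[round(float(np.linalg.norm(p[i]-p[(i+1)%4])),4) for i in range(4)])
to(.424,.3224)
E
```

```text
[[170, 170, 168], [172, 171, 169], [170, 170, 169], [170, 170, 167], [172, 172, 170], [172, 171, 170], [174, 172, 170], [180, 180, 178], [225, 204, 196], [208, 130, 97], [234, 214, 196], [244, 245, 245], [232, 221, 214], [237, 233, 229], [234, 227, 223], [241, 239, 238], [231, 221, 216], [239, 237, 236]]
[[219, 173, 159], [215, 161, 143], [242, 241, 240], [244, 245, 245], [244, 245, 245], [192, 195, 193], [184, 185, 184], [184, 184, 183], [183, 182, 180], [183, 183, 181]]
[[0.414, 0.24], [0.461, 0.244], [0.471, 0.14], [0.424, 0.136]] [0.4423 0.1902] [0.047, 0.1043, 0.0477, 0.1042]
pos [0.439  0.2396 0.209 ] yaw 94.77 w 0.0606 F [ 0.4 -0.6  0.4]
turn 0 then tx 8.37 ty -0.81 cm
```

```bash
sed -i 's/b>175/b>203/' h.py
python3 -m handwheel '[[[3,-0.4,0,0,0.6],[3,-0.4,2,0,0.6],[2.4,0,3,0,0.6],[0,0,3,0,0.6],[0,0,0,0,0.6],[0,0,0,0,0.6]]]'
python3 - <<'E'
from h import *
c=cam('wrist');cv2.imwrite('pics/w18.png',c['img'])
f=carton(c,(210,100,350,335),.086,(.424,.3224,5));print(f)
to(f[0][0],f[0][1],90+f[0][2])
E
```

```text
t: 35.5
eef_pos: [0.4237, 0.3227, 0.1291]
ee_rot: [-179.9, 0.1, 94.8]
contact_force: [-0.1, 0.1, -0.2]
width: 0.0682
blob [  240   150    81   185 12430]
(array([0.42343947, 0.32337058, 4.69781738]), np.float64(0.909030531517981))
pos [0.4246 0.3232 0.1303] yaw 94.77 w 0.0681 F [ 0.4  0.7 -0.2]
turn 0.1 then tx 0.02 ty -0.11 cm
```

```bash
python3 -m handwheel '[[[-0.2,0,2,0,0.6],[0,0,2,0,0.6],[0,0,2,0,0.6],[0,0,0.8,0,0.6],[0,0,0,0,0.6],[0,0,0,0,-1],[0,0,0,0,-1],[0,0,0,0,-1],[0,0,0,0,-1],[0,0,0,0,-1]]]' 30
python3 -m handwheel '[[[0,0,-1,0,-1],[0,0,-2,0,-1],[0,0,-4,0,-1],[0,0,-4,0,-1],[0,0,-2,0,-1],[-4,0,0,0,-1],[-4,0,0,0,-1],[-4,0,0,0,-1],[0,0,0,0,-1],[0,0,0,0,-1]]]' 30
python3 - <<'E'
from h import *
to(.470,-.3275,86.9)
E
```

```text
t: 36.55
eef_pos: [0.4251, 0.3223, 0.0628]
ee_rot: [179.8, -0.1, 94.8]
contact_force: [0.4, -1.2, 6.0]
width: 0.0496
t: 37.55
eef_pos: [0.4343, 0.2014, 0.1917]
ee_rot: [180.0, -0.0, 94.7]
contact_force: [0.0, 0.3, -0.3]
width: 0.0496
pos [0.4343 0.2014 0.1917] yaw 94.73 w 0.0496 F [ 0.   0.3 -0.3]
turn 7.8 then tx -52.62 ty 6.43 cm
```

```bash
python3 -m handwheel '[[[0,0,0,4,-1],[0,0,0,3.8,-1],[-4,0.5,0,0,-1],[-4,0.5,0,0,-1],[-4,0.5,0,0,-1],[-4,0.5,0,0,-1],[-4,0.5,0,0,-1],[-4,0.5,0,0,-1],[-4,0.5,0,0,-1],[-4,0.5,0,0,-1]]]'
python3 -m handwheel '[[[-4,0.5,0,0,-1],[-4,0.5,0,0,-1],[-4,0.5,0,0,-1],[-4,0.5,1,0,-1],[-4,0.4,3,0,-1],[-0.6,0,3,0,-1],[0,0,3,0,-1],[0,0,0,0,-1],[0,0,0,0,-1]]]'
python3 - <<'E'
from h import *
to(.470,-.3275,86.9)
c=cam('wrist');cv2.imwrite('pics/w19.png',c['img'])
t=tool();im=c['img'];b=im.min(2)
# carton far top edge rows, from above
for col in (235,255,280,305,325):
    g=b[:,col].astype(int);r=np.where(g[120:300]>203)[0];print(col,r[:8]+120)
m=cv2.inRange(cv2.cvtColor(im,cv2.COLOR_BGR2HSV),(105,130,40),(125,255,255))
for col in range(120,460,30):
    r=np.where(m[60:220,col])[0];print(col,(r[:4]+60).tolist(),end=';')
E
```

```text
t: 38.55
eef_pos: [0.4584, -0.1201, 0.1914]
ee_rot: [179.9, -0.0, 87.2]
contact_force: [1.2, -0.6, -1.3]
width: 0.0492
t: 39.45
eef_pos: [0.4715, -0.3255, 0.091]
ee_rot: [-179.9, -0.1, 87.1]
contact_force: [0.0, 0.2, -1.8]
width: 0.0494
pos [ 0.4715 -0.3255  0.091 ] yaw 87.14 w 0.0494 F [ 0.   0.2 -1.8]
turn 0.2 then tx -0.21 ty -0.14 cm
235 [160 161 162 173 174 175 176 177]
255 [161 162 173 174 175 176 177 178]
280 [161 162 173 174 175 176 177 178]
305 [161 162 173 174 175 176 177 178]
325 [161 162 174 175 176 177 178 197]
120 [];150 [];180 [];210 [];240 [132, 133, 134, 135];270 [133, 134, 135, 136];300 [133, 134, 135, 136];330 [133, 134, 135, 136];360 [133, 134, 135, 136];390 [133, 134, 135, 136];420 [133, 134, 135, 136];450 [];
```

```bash
python3 - <<'E'
from h import *
c=cam('wrist');t=tool();im=c['img']
m=cv2.inRange(cv2.cvtColor(im,cv2.COLOR_BGR2HSV),(105,130,40),(125,255,255))
w=np.where(m[138,180:500])[0]+180;print(w.min(),w.max())
b=im.min(2);r=np.where(b[215,180:380]>203)[0]+180;print('carton cols',r.min(),r.max())
f=lambda uv,z:((unproj(c,uv,z)-t[:3,3])@t[:3,:3])[:,:2].round(4).tolist()
print(f([(r.min(),172),(r.max(),172)],t[2,3]+.025),f([(w.min(),133),(w.max(),133)],.024))
E
```

```text
233 433
carton cols 233 378
[[0.0506, -0.0188], [0.0506, 0.0376]] [[0.0641, -0.0325], [0.0641, 0.1034]]
```

```bash
python3 -m handwheel '[[[-0.1,-0.2,0,0,-1],[0,0,2,0,-1],[0,0,1.5,0,-1],[0,0,1,0,-1],[0,0,0.7,0,-1],[0,0,0.5,0,-1],[0,0,0.4,0,-1],[0,0,0.1,0,-1],[0,0,0,0,-1]]]'
python3 -m handwheel '[[[0,0,0.2,0,-1],[0,0,0,0,-1]]]'
python3 -m handwheel '[[[0,0,0.1,0,-1],[0,0,0,0,-1]]]'
```

```text
t: 40.45
eef_pos: [0.469, -0.3274, 0.0293]
ee_rot: [180.0, 0.0, 87.0]
contact_force: [-0.6, 0.1, -0.7]
width: 0.0492
t: 40.65
eef_pos: [0.4689, -0.3274, 0.0272]
ee_rot: [180.0, 0.0, 87.0]
contact_force: [-0.5, 0.0, -0.9]
width: 0.0497
t: 40.85
eef_pos: [0.469, -0.3275, 0.0269]
ee_rot: [180.0, 0.0, 87.0]
contact_force: [-1.9, 1.2, 3.2]
width: 0.0496
```

```bash
python3 -m handwheel '[[[0,0,0,0,0.42],[0,0,0,0,0.42],[0,0,0,0,0.42],[0,0,-2,0,0.42],[0,0,-4,0,0.42],[0,0,-4,0,0.42],[2,0,-4,0,0.42],[4,0,-4,0,0.42],[4,0,0,0,0.42],[4,0,0,0,0.42]]]'
python3 -m handwheel '[[[4,0,0,0,0.42],[4,-1,0,0,0.42],[4,-1,0,0,0.42],[4,-1,0,0,0.42],[4,-1,0,0,0.42],[4,-1,0,0,0.42],[4,0,0,0,0.42],[4,0,0,-4,0.42],[4,0,2,-4,0.42],[2,0,2,0,0.42]]]'
python3 -m handwheel '[[[0,0,2,0,0.42],[0,0,1,0,0.42],[0,0,0,0,0.42],[0,0,0,0,0.42]]]'
python3 - <<'E'
from h import *
to(.4423,.1902,95)
c=cam('wrist');cv2.imwrite('pics/w20.png',c['img'])
f=carton(c,(200,100,370,380),.043,(.4423,.1902,5));print(f)
to(f[0][0],f[0][1],90+f[0][2])
E
```

```text
t: 41.85
eef_pos: [0.4767, -0.1915, 0.2032]
ee_rot: [179.8, 0.1, 87.0]
contact_force: [0.5, 0.3, -0.3]
width: 0.0605
t: 42.85
eef_pos: [0.4405, 0.1932, 0.1617]
ee_rot: [179.8, -0.1, 95.3]
contact_force: [-0.0, -0.2, -0.7]
width: 0.0604
t: 43.25
eef_pos: [0.4402, 0.1895, 0.1319]
ee_rot: [180.0, -0.0, 95.0]
contact_force: [0.5, 0.2, 0.1]
width: 0.061
pos [0.4402 0.1895 0.1319] yaw 94.99 w 0.061 F [0.5 0.2 0.1]
turn -0.0 then tx 0.05 ty 0.21 cm
blob [  217   128   138   225 19453]
(array([0.44006599, 0.20162599, 0.38096121]), np.float64(0.4200998115801803))
pos [0.4407 0.1897 0.1325] yaw 94.98 w 0.0606 F [-0.   0.7 -0. ]
turn 4.6 then tx 1.20 ty -0.05 cm
```

```bash
python3 - <<'E'
from h import *
c=cam('wrist');b=c['img'].min(2)
m=(b>203).astype(np.uint8);m[:120]=0;m[:,:220]=0;m[:,350:]=0
m=cv2.morphologyEx(m,cv2.MORPH_CLOSE,np.ones((11,11)));m=cv2.morphologyEx(m,cv2.MORPH_OPEN,np.ones((9,9)))
n,l,s,_=cv2.connectedComponentsWithStats(m);i=1+np.argmax(s[1:,4]);print(s[i])
print(fit([(c,l==i)],.05,.106,.038,.043,(.4423,.1902,5)))
cv2.imwrite('pics/w20m.png',(l==i)*255)
E
```

```text
[ 248  129   71  133 7991]
(array([ 0.43977204,  0.20207713, -0.23899513]), np.float64(0.9515912947691209))[ WARN:0@2.053] global loadsave.cpp:1063 imwrite_ Unsupported depth image for selected encoder is fallbacked to CV_8U.
```

```bash
python3 - <<'E'
import cv2,numpy as np
m=cv2.imread('pics/w20m.png',0)
if m.max()<10: print('max',m.max())
for r in range(130,264,12):
    w=np.where(m[r]>0)[0];print(r,w.min(),w.max())
im=cv2.imread('pics/w20.png').astype(int)
print(im[255:300:3,285].tolist());print(im[110:140:3,285].tolist())
E
```

```text
130 253 283
142 253 318
154 252 316
166 251 315
178 250 313
190 250 312
202 249 310
214 248 309
226 248 307
238 252 306
250 251 304Traceback (most recent call last):
  File "<stdin>", line 5, in <module>
    return umr_minimum(a, axis, None, out, keepdims, initial, where)
ValueError: zero-size array to reduction operation minimum which has no identity
```

```bash
python3 - <<'E'
from h import *
a=cv2.imread('pics/w20.png');s=cam('scene')['img'];d=cam('side')['img']
top=np.hstack([a[60:360,130:530],cv2.resize(s[150:300,60:260],None,fx=2,fy=2)])
bot=np.hstack([cv2.resize(s[170:290,200:400],None,fx=2,fy=2),cv2.resize(d[150:300,100:300],(400,240))])
cv2.imwrite('pics/mos1.png',np.vstack([top,bot]))
E
```

```text
(no output)
```

View pics/mos1.png

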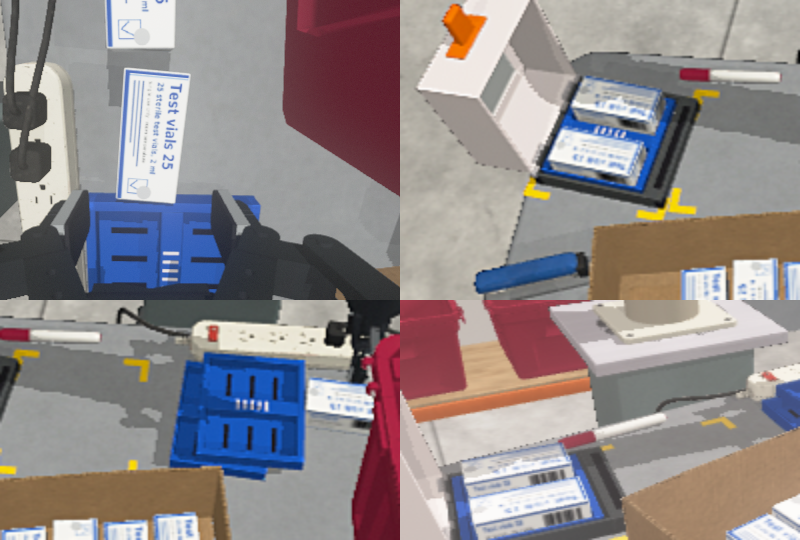

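```bash
python3 -m handwheel '[[[0,0,0,5.2,0.5],[1.1,0,2,0,0.5],[0,0,4,0,0.5],[0,0,3,0,0.5],[0,0,1.6,0,0.5],[0,0,0.8,0,0.5],[0,0,0,0,0.5],[0,0,0,0,-1],[0,0,0,0,-1],[0,0,0,0,-1]]]' 30
python3 -m handwheel '[[[0,0,0,0,-1],[0,0,0,0,-1],[0,0,-1,0,-1],[0,0,-2,0,-1],[0,0,-4,0,-1],[0,0,-4,0,-1],[0,0,-4,0,-1],[0,0,-3,0,-1],[0,0,0,0,-1],[0,0,0,0,-1]]]' 30
python3 - <<'E'
from h import *
to(.546,-.3290,86.9)
E
```

```text
t: 44.45
eef_pos: [0.441, 0.2013, 0.0187]
ee_rot: [179.9, -0.1, 89.8]
contact_force: [-0.1, 0.5, 2.3]
width: 0.0496
t: 45.45
eef_pos: [0.4399, 0.2009, 0.1981]
ee_rot: [179.9, -0.0, 89.9]
contact_force: [0.4, -0.0, -1.5]
width: 0.0495
pos [0.4399 0.2009 0.1981] yaw 89.85 w 0.0495 F [ 0.4 -0.  -1.5]
turn 3.0 then tx -52.34 ty 13.46 cm
```

```bash
python3 -m handwheel '[[[0,0,0,3,-1],[-4,1,0,0,-1],[-4,1,0,0,-1],[-4,1,0,0,-1],[-4,1,0,0,-1],[-4,1,0,0,-1],[-4,1,0,0,-1],[-4,1,0,0,-1],[-4,1,0,0,-1],[-4,1,0,0,-1]]]'
python3 -m handwheel '[[[-4,1,0,0,-1],[-4,1,0,0,-1],[-4,1,0,0,-1],[-4,1.4,1,0,-1],[-0.4,0.4,3,0,-1],[0,0,3,0,-1],[0,0,2.5,0,-1],[0,0,0,0,-1],[0,0,0,0,-1]]]'
python3 - <<'E'
from h import *
to(.549,-.330,86.9)
c=cam('wrist');cv2.imwrite('pics/w21.png',c['img']);t=tool();b=c['img'].min(2)
for col in (235,255,280,305,325):
    g=b[:,col].astype(int);r=np.where(g[100:300]>203)[0]+100;print(col,r[np.r_[True,np.diff(r)>1]].tolist())
E
```

```text
t: 46.45
eef_pos: [0.5085, -0.1647, 0.1951]
ee_rot: [-179.7, -0.1, 86.8]
contact_force: [0.1, 0.4, -0.7]
width: 0.0498
t: 47.35
eef_pos: [0.5476, -0.3291, 0.1007]
ee_rot: [-179.8, -0.1, 86.9]
contact_force: [-0.4, -0.6, -0.5]
width: 0.0498
pos [ 0.5476 -0.3291  0.1007] yaw 86.85 w 0.0498 F [-0.4 -0.6 -0.5]
turn -0.0 then tx -0.08 ty 0.14 cm
235 [163, 172, 176]
255 [152, 163, 172, 176, 280]
280 [152, 163, 172, 176]
305 [152, 163, 172, 176, 222, 255, 266, 279, 297]
325 [163, 172, 176, 199, 234, 266, 287]
```

```bash
python3 -m handwheel '[[[-0.3,0.15,0.5,0,-1],[0,0,1,0,-1],[0,0,0.7,0,-1],[0,0,0.4,0,-1],[0,0,0.3,0,-1],[0,0,0,0,-1],[0,0,0,0,-1]]]'
python3 -m handwheel '[[[0,0,0.2,0,-1],[0,0,0,0,-1]]]'
python3 -m handwheel '[[[0,0,0.1,0,-1],[0,0,0,0,-1]]]'
```

```text
t: 48.1
eef_pos: [0.5503, -0.333, 0.0735]
ee_rot: [180.0, 0.0, 86.8]
contact_force: [-0.5, 0.2, -1.2]
width: 0.0494
t: 48.3
eef_pos: [0.5502, -0.333, 0.0715]
ee_rot: [180.0, 0.0, 86.8]
contact_force: [-0.2, -0.3, -1.3]
width: 0.0493
t: 48.5
eef_pos: [0.5502, -0.3329, 0.0704]
ee_rot: [-180.0, -0.0, 86.8]
contact_force: [-0.0, 0.6, -0.8]
width: 0.0492
```

```bash
python3 -m handwheel '[[[0,0,0.1,0,-1],[0,0,0,0,-1]]]'
python3 -m handwheel '[[[0,0,0.1,0,-1],[0,0,0,0,-1]]]'
```

```text
t: 48.7
eef_pos: [0.5501, -0.3329, 0.0693]
ee_rot: [-180.0, -0.0, 86.8]
contact_force: [-0.1, 0.1, -0.6]
width: 0.0497
t: 48.9
eef_pos: [0.5504, -0.333, 0.0688]
ee_rot: [180.0, 0.0, 86.8]
contact_force: [-0.5, -0.3, 0.6]
width: 0.0494
```

```bash
python3 -m handwheel '[[[0,0,0,0,0.42],[0,0,0,0,0.42],[0,0,0,0,0.42],[0,0,-2,0,0.42],[0,0,-4,0,0.42],[0,0,-4,0,0.42],[2,0,-3,0,0.42],[4,-1,0,0,0.42],[4,-1,0,0,0.42],[4,-1,0,0,0.42]]]'
python3 -m handwheel '[[[4,-1,0,0,0.42],[4,-1,0,0,0.42],[4,-1,0,0,0.42],[4,-1,0,0,0.42],[4,-1,0,0,0.42],[4,-1,0,0,0.42],[4,-1,0,0,0.42],[4,-1,0,0,0.42],[4,-1,0,0,0.42],[4,-1,0,0,0.42]]]'
python3 -m handwheel '[[[4,-1,0,0,0.5],[4,-1,0,0,0.5],[2,-1,2,-4,0.5],[0,0,2,-4,0.5],[0,0,2,0,0.5],[0,0,0,0,0.5],[0,0,0,0,0.5]]]'
python3 - <<'E'
from h import *
to(.424,.322,95)
c=cam('wrist');cv2.imwrite('pics/w22.png',c['img']);b=c['img'].min(2)
m=(b>203).astype(np.uint8);m[:110]=0;m[:,:220]=0;m[:,350:]=0
m=cv2.morphologyEx(m,cv2.MORPH_CLOSE,np.ones((11,11)));m=cv2.morphologyEx(m,cv2.MORPH_OPEN,np.ones((9,9)))
n,l,s,_=cv2.connectedComponentsWithStats(m);i=1+np.argmax(s[1:,4]);print(s[i])
for r in range(s[i][1]+3,s[i][1]+s[i][3],20): w=np.where(l[r]==i)[0];print(r,w.min(),w.max(),end=';')
f=fit([(c,l==i)],.05,.106,.038,.043,(.424,.322,5));print(f);to(f[0][0],f[0][1],90+f[0][2])
E
```

```text
t: 49.9
eef_pos: [0.5277, -0.1904, 0.1989]
ee_rot: [179.9, 0.0, 86.8]
contact_force: [-0.7, 0.6, -0.1]
width: 0.0604
t: 50.9
eef_pos: [0.4496, 0.215, 0.1988]
ee_rot: [180.0, -0.0, 86.8]
contact_force: [0.1, -0.1, -0.2]
width: 0.0605
t: 51.6
eef_pos: [0.4255, 0.3147, 0.1387]
ee_rot: [-180.0, 0.0, 94.8]
contact_force: [0.8, 0.4, 0.7]
width: 0.064
pos [0.4255 0.3147 0.1387] yaw 94.84 w 0.064 F [0.8 0.4 0.7]
turn -0.2 then tx 0.74 ty -0.09 cm
[ 244  136   64  127 7402]
139 244 307;159 244 307;179 245 306;199 251 306;219 252 306;239 252 305;259 253 305;(array([0.421536  , 0.32245935, 4.93249387]), np.float64(0.9394891321592892))
pos [0.4261 0.315  0.1394] yaw 94.83 w 0.0637 F [-0.5  0.4  0.6]
turn -0.1 then tx 0.78 ty -0.40 cm
```

```bash
python3 -m handwheel '[[[0.75,-0.3,2,0,0.5],[0,0,3,0,0.5],[0,0,4,0,0.5],[0,0,2,0,0.5],[0,0,1.1,0,0.5],[0,0,0,0,0.5],[0,0,0,0,0.5],[0,0,0,0,-1],[0,0,0,0,-1],[0,0,0,0,-1]]]' 30
python3 -m handwheel '[[[0,0,0,0,-1],[0,0,0,0,-1],[0,0,-1,0,-1],[0,0,-2,0,-1],[0,0,-4,0,-1],[0,0,-4,0,-1],[0,0,-4,0,-1],[0,0,-3,0,-1],[0,0,0,0,-1],[0,0,0,0,-1]]]' 30
python3 - <<'E'
from h import *
to(.469,-.331,86.9)
E
```

```text
t: 52.65
eef_pos: [0.4234, 0.3231, 0.0194]
ee_rot: [179.8, -0.1, 94.8]
contact_force: [-0.7, -0.1, 5.5]
width: 0.0498
t: 53.65
eef_pos: [0.4221, 0.3222, 0.1984]
ee_rot: [179.9, -0.1, 94.9]
contact_force: [0.2, -0.8, -2.3]
width: 0.0492
pos [0.4221 0.3222 0.1984] yaw 94.85 w 0.0492 F [ 0.2 -0.8 -2.3]
turn 8.0 then tx -64.97 ty 8.21 cm
```

```bash
python3 -m handwheel '[[[0,0,0,4,-1],[0,0,0,4,-1],[-4,0.5,0,0,-1],[-4,0.5,0,0,-1],[-4,0.5,0,0,-1],[-4,0.5,0,0,-1],[-4,0.5,0,0,-1],[-4,0.5,0,0,-1],[-4,0.5,0,0,-1],[-4,0.5,0,0,-1]]]'
python3 -m handwheel '[[[-4,0.5,0,0,-1],[-4,0.5,0,0,-1],[-4,0.5,0,0,-1],[-4,0.5,0,0,-1],[-4,0.5,0,0,-1],[-4,0.5,0,0,-1],[-4,0.5,0,0,-1],[-4,0.5,1,0,-1],[-1,0.2,3,0,-1],[0,0,2,0,-1]]]'
python3 -m handwheel '[[[0,0,2,0,-1],[0,0,1.5,0,-1],[0,0,0,0,-1],[0,0,0,0,-1]]]'
python3 - <<'E'
from h import *
to(.469,-.331,86.9)
c=cam('wrist');cv2.imwrite('pics/w23.png',c['img']);t=tool();b=c['img'].min(2)
for col in (235,255,280,305,325):
    g=b[:,col].astype(int);r=np.where(g[100:300]>203)[0]+100;print(col,r[np.r_[True,np.diff(r)>1]].tolist())
E
```

```text
t: 54.65
eef_pos: [0.4427, -0.0012, 0.1956]
ee_rot: [-179.8, 0.0, 86.9]
contact_force: [1.2, 0.1, -0.8]
width: 0.0494
t: 55.65
eef_pos: [0.4662, -0.3326, 0.1334]
ee_rot: [-179.7, -0.1, 86.7]
contact_force: [-0.5, 0.5, -1.6]
width: 0.0494
t: 56.05
eef_pos: [0.4671, -0.3307, 0.1011]
ee_rot: [-179.8, -0.1, 86.8]
contact_force: [0.5, 0.3, -1.0]
width: 0.049
pos [ 0.4671 -0.3307  0.1011] yaw 86.85 w 0.049 F [ 0.5  0.3 -1. ]
turn -0.1 then tx -0.02 ty 0.19 cm
235 [167, 179]
255 [144, 152, 166, 179, 260, 262, 275]
280 [144, 152, 166, 179]
305 [144, 152, 166, 179, 211, 227, 239, 258, 268, 281]
325 [166, 179, 202, 237, 268, 289]
```

```bash
python3 -m handwheel '[[[0.4,0.2,0.5,0,-1],[0,0,1,0,-1],[0,0,0.7,0,-1],[0,0,0.4,0,-1],[0,0,0.2,0,-1],[0,0,0,0,-1],[0,0,0,0,-1]]]'
python3 -m handwheel '[[[0,0,0.2,0,-1],[0,0,0,0,-1]]]'
python3 -m handwheel '[[[0,0,0.1,0,-1],[0,0,0,0,-1]]]'
```

```text
t: 56.8
eef_pos: [0.4705, -0.3277, 0.0746]
ee_rot: [180.0, 0.0, 86.8]
contact_force: [0.4, 0.4, -1.8]
width: 0.0494
t: 57.0
eef_pos: [0.4704, -0.3276, 0.0725]
ee_rot: [180.0, 0.0, 86.8]
contact_force: [-0.9, 0.1, -1.2]
width: 0.0494
t: 57.2
eef_pos: [0.4703, -0.3276, 0.0714]
ee_rot: [-180.0, -0.0, 86.8]
contact_force: [0.1, -0.9, -0.8]
width: 0.0495
```

```bash
python3 -m handwheel '[[[0,0,0.1,0,-1],[0,0,0,0,-1]]]'
python3 -m handwheel '[[[0,0,0.1,0,-1],[0,0,0,0,-1]]]'
```

```text
t: 57.4
eef_pos: [0.4703, -0.3275, 0.0704]
ee_rot: [-180.0, -0.0, 86.8]
contact_force: [0.1, -0.1, -0.9]
width: 0.0493
t: 57.6
eef_pos: [0.4705, -0.3276, 0.0696]
ee_rot: [180.0, 0.0, 86.8]
contact_force: [0.5, -0.4, -1.1]
width: 0.0492
```

```bash
python3 -m handwheel '[[[0,0,0.1,0,-1],[0,0,0,0,-1]]]'
python3 -m handwheel '[[[0,0,0,0,0.42],[0,0,0,0,0.42],[0,0,0,0,0.42],[0,0,-2,0,0.42],[0,0,-4,0,0.42],[0,0,-4,0,0.42],[0,1,-4,0,0.42],[-3,2,-3,0,0.42],[-3,1,-3,0,0.42],[0,0,-3,0,0.42]]]'
python3 -m handwheel '[[[0,0,0,0,0.42],[0,0,0,0,0.42]]]'
python3 - <<'E'
from h import *
to(.51,-.36,86.9)
c=cam('wrist');cv2.imwrite('pics/w24.png',c['img'])
t=cam('scene');cv2.imwrite('pics/s24.png',t['img'])
b=c['img'].min(2);m=(b>203).astype(np.uint8);m=cv2.morphologyEx(m,cv2.MORPH_CLOSE,np.ones((5,5)))
n,l,s,ce=cv2.connectedComponentsWithStats(m)
for i in range(1,n):
    if s[i,4]>400:
        a,sz=axang(c,l==i,.093);print(s[i],a.round(3),np.round(sz))
for tgt in('carton_1_mid','hood_p_grip','hood_p'):
    for d in cut_out('wrist',tgt): print(tgt,round(d['score'],2),np.round(d['position']),d['pixels'].sum(),[np.round(q,3) for q in axang(c,d['pixels'],.093)])
E
```

```text
t: 57.8
eef_pos: [0.4705, -0.3277, 0.0695]
ee_rot: [180.0, 0.0, 86.8]
contact_force: [-0.9, 1.2, 4.0]
width: 0.0493
t: 58.8
eef_pos: [0.5074, -0.3925, 0.2982]
ee_rot: [-180.0, 0.0, 86.7]
contact_force: [1.3, -0.6, 0.3]
width: 0.0604
t: 59.0
eef_pos: [0.5073, -0.39, 0.2987]
ee_rot: [179.9, 0.0, 86.8]
contact_force: [0.3, 0.4, -0.1]
width: 0.0606
pos [ 0.5073 -0.39    0.2987] yaw 86.84 w 0.0606 F [ 0.3  0.4 -0.1]
turn -0.1 then tx 3.01 ty 0.11 cm
[ 298   89   41   91 2481] [ 0.552 -0.334 86.84 ] [98. 43.]
[ 225   90   41   91 2542] [ 0.472 -0.33  86.906] [98. 43.]
carton_1_mid 0.95 [132. 312.] 4467 [array([ 0.548, -0.332, 86.756]), array([105.394,  52.294])]
hood_p 0.83 [250. 279.] 17111 [array([ 0.5  , -0.48 , 87.419]), array([187.425, 214.292])]
```

```bash
cat >> h.py <<'E'
def orange(c):
    h=cv2.cvtColor(c['img'],cv2.COLOR_BGR2HSV);m=cv2.inRange(h,(3,160,90),(17,255,255));n,l,s,ce=cv2.connectedComponentsWithStats(m)
    return [(s[i].tolist(),ce[i].round(1).tolist(),l==i) for i in range(1,n) if s[i,4]>60]
E
python3 - <<'E'
from h import *
cs=[cam('wrist'),cam('scene'),cam('side')]
mid=np.array([.5085,-.3293]);a=np.radians(-93.1);X=np.array([np.cos(a),np.sin(a)]);Y=np.array([-X[1],X[0]])
H=mid+.0742*X
def tab(th,r,p,w):  # along tab from grip, perp, width
    u=.198*np.cos(th)-.05*np.sin(th)+r*np.cos(th)-p*np.sin(th);z=.198*np.sin(th)+.05*np.cos(th)+r*np.sin(th)+p*np.cos(th)
    q=H-u*X+w*Y;return [q[0],q[1],.025+z]
th=1.65;print('hinge',H,'grip',tab(th,0,0,0))
for c in cs:
    for s,ce,m in orange(c): print(c['n'],s,ce)
    print(proj(c,[tab(th,.015,p,w) for p in(-.006,.006) for w in(-.014,.014)]).round(1).tolist(),proj(c,[tab(th,-.03,p,w) for p in(-.006,.006) for w in(-.014,.014)]).round(1).tolist())
E
```

```text
hinge [ 0.50448735 -0.40339142] grip [np.float64(0.5009446929819927), np.float64(-0.46880474680679657), np.float64(0.21842323119353924)]
wrist [246, 280, 66, 22, 855] [279.0, 288.9]
wrist [262, 297, 34, 30, 751] [278.6, 313.9]
[[260.9, 316.2], [296.6, 316.2], [261.2, 328.6], [296.3, 328.6]] [[263.8, 283.7], [294.1, 283.8], [264.1, 294.8], [293.9, 294.8]]
scene [147, 47, 150, 23, 1098] [211.7, 58.2]
scene [81, 152, 22, 27, 326] [90.4, 164.8]
[[89.9, 151.5], [84.4, 161.2], [85.1, 150.9], [79.5, 160.5]] [[98.0, 164.2], [92.8, 173.7], [93.3, 163.6], [88.1, 173.0]]
side [0, 0, 25, 5, 120] [11.5, 2.0]
side [98, 106, 110, 25, 1096] [151.5, 117.8]
side [0, 124, 81, 22, 866] [37.6, 134.4]
side [50, 193, 21, 36, 432] [59.9, 211.2]
side [0, 233, 45, 19, 408] [21.2, 241.7]
[[56.0, 189.7], [54.9, 197.3], [48.2, 191.6], [46.8, 199.3]] [[66.2, 212.3], [65.5, 220.3], [58.8, 214.2], [57.8, 222.4]]
```

```bash
python3 -c "
from h import *
to(.501,-.469,86.9)"
python3 -m handwheel '[[[-4,-0.1,0,0,0.2],[-3.9,-0.1,0,0,0.2],[0,0,0,0,0.2],[0,0,0,0,0.2],[0,0,0,0,0.2]]]'
python3 -c "
from h import *
to(.501,-.469,86.9)"
```

```text
pos [ 0.5068 -0.3893  0.2979] yaw 86.86 w 0.0604 F [-0.3 -0.3 -0.5]
turn -0.0 then tx -7.99 ty -0.15 cm
t: 59.9
eef_pos: [0.5008, -0.4677, 0.2985]
ee_rot: [-180.0, -0.0, 86.9]
contact_force: [-0.6, -0.3, 0.4]
width: 0.0512
pos [ 0.5008 -0.4677  0.2985] yaw 86.87 w 0.0512 F [-0.6 -0.3  0.4]
turn -0.0 then tx -0.13 ty 0.03 cm
```

```bash
python3 -m handwheel '[[[-0.1,0,3,0,0.2],[0,0,3,0,0.2],[0,0,2,0,0.2],[0,0,1.3,0,0.2],[0,0,0.5,0,0.2],[0,0,0,0,0.2],[0,0,0,0,-1],[0,0,0,0,-1],[0,0,0,0,-1],[0,0,0,0,-1]]]' 25
python3 -c "
from h import *
to(.501,-.469,86.9)"
```

```text
t: 60.9
eef_pos: [0.501, -0.4701, 0.2021]
ee_rot: [179.9, 0.1, 86.8]
contact_force: [-0.4, -0.4, 4.6]
width: 0.0277
pos [ 0.501  -0.4701  0.2021] yaw 86.84 w 0.0277 F [-0.4 -0.4  4.6]
turn -0.1 then tx 0.11 ty -0.01 cm
```

```bash
python3 - <<'E'
import numpy as np
th=np.r_[np.linspace(94.5,12,27),np.linspace(12,0,7)[1:]]
a=np.radians(th);u=19.8*np.cos(a)-5*np.sin(a);z=19.8*np.sin(a)+5*np.cos(a)
U=np.round((u-u[0])*20)/20;Z=np.round(-(z-z[0])*20)/20
print(len(th)-1,[[round(float(x),2),0,round(float(y),2),0,-1] for x,y in zip(np.diff(U),np.diff(Z))], U[-1],Z[-1])
E
```

```text
32 [[1.1, 0, -0.35, 0, -1], [1.1, 0, -0.25, 0, -1], [1.1, 0, -0.2, 0, -1], [1.1, 0, -0.15, 0, -1], [1.15, 0, -0.1, 0, -1], [1.1, 0, 0.0, 0, -1], [1.15, 0, 0.0, 0, -1], [1.15, 0, 0.1, 0, -1], [1.1, 0, 0.2, 0, -1], [1.1, 0, 0.2, 0, -1], [1.1, 0, 0.3, 0, -1], [1.05, 0, 0.35, 0, -1], [1.1, 0, 0.4, 0, -1], [1.0, 0, 0.45, 0, -1], [1.0, 0, 0.5, 0, -1], [1.0, 0, 0.6, 0, -1], [0.95, 0, 0.6, 0, -1], [0.9, 0, 0.7, 0, -1], [0.85, 0, 0.75, 0, -1], [0.85, 0, 0.75, 0, -1], [0.75, 0, 0.8, 0, -1], [0.75, 0, 0.9, 0, -1], [0.65, 0, 0.9, 0, -1], [0.65, 0, 0.9, 0, -1], [0.6, 0, 1.0, 0, -1], [0.5, 0, 1.0, 0, -1], [0.3, 0, 0.65, 0, -1], [0.3, 0, 0.65, 0, -1], [0.25, 0, 0.65, 0, -1], [0.25, 0, 0.7, 0, -1], [0.2, 0, 0.65, 0, -1], [0.2, 0, 0.7, 0, -1]] 26.35 14.35
```

```bash
python3 -m handwheel '[[[1.1,0,-0.35,0,-1],[1.1,0,-0.25,0,-1],[1.1,0,-0.2,0,-1],[1.1,0,-0.15,0,-1],[1.15,0,-0.1,0,-1],[1.1,0,0,0,-1],[0,0,0,0,-1]]]'
python3 -c "
from h import *
to(.501,-.469)"
```

```text
t: 61.6
eef_pos: [0.5049, -0.4008, 0.2123]
ee_rot: [179.9, -0.0, 87.0]
contact_force: [0.5, -1.1, 6.8]
width: 0.0273
pos [ 0.5049 -0.4008  0.2123] yaw 86.96 w 0.0273 F [ 0.5 -1.1  6.8]
turn 0 then tx -6.83 ty -0.03 cm
```

```bash
python3 -m handwheel '[[[1.15,0,0,0,-1],[1.15,0,0.1,0,-1],[1.1,0,0.2,0,-1],[1.1,0,0.2,0,-1],[1.1,0,0.3,0,-1],[1.05,0,0.35,0,-1],[1.1,0,0.4,0,-1],[0,0,0,0,-1]]]'
python3 -m handwheel '[[[1.0,0,0.45,0,-1],[1.0,0,0.5,0,-1],[1.0,0,0.6,0,-1],[0.95,0,0.6,0,-1],[0.9,0,0.7,0,-1],[0.85,0,0.75,0,-1],[0,0,0,0,-1]]]'
python3 -c "
from h import *
to(.501,-.469)
c=cam('scene');print([o[:2] for o in orange(c)]);cv2.imwrite('pics/s25.png',c['img'])"
```

```text
t: 62.4
eef_pos: [0.5092, -0.3226, 0.1953]
ee_rot: [180.0, -0.2, 87.0]
contact_force: [3.6, 2.0, 4.6]
width: 0.0274
t: 63.1
eef_pos: [0.5123, -0.2659, 0.1587]
ee_rot: [180.0, -0.2, 87.0]
contact_force: [4.3, 3.5, 5.0]
width: 0.0273
pos [ 0.5123 -0.2659  0.1587] yaw 86.99 w 0.0273 F [4.3 3.5 5. ]
turn 0 then tx -20.34 ty -0.06 cm
[([173, 51, 124, 19, 860], [225.5, 59.8])]
```

```bash
python3 -m handwheel '[[[0.85,0,0.75,0,-1],[0.75,0,0.8,0,-1],[0.75,0,0.9,0,-1],[0.65,0,0.9,0,-1],[0.65,0,0.9,0,-1],[0.6,0,1.0,0,-1],[0.5,0,1.0,0,-1],[0,0,0,0,-1]]]'
python3 -m handwheel '[[[0.3,0,0.65,0,-1],[0.3,0,0.65,0,-1],[0.25,0,0.65,0,-1],[0.25,0,0.6,0,-1],[0,0,0,0,-1]]]'
python3 -m handwheel '[[[0.1,0,0.3,0,-1],[0.1,0,0.3,0,-1],[0,0,0,0,-1]]]'
```

```text
t: 63.95
eef_pos: [0.5139, -0.2187, 0.0948]
ee_rot: [-179.9, -0.2, 87.0]
contact_force: [3.4, 4.2, 2.9]
width: 0.0278
t: 64.45
eef_pos: [0.5142, -0.2088, 0.0697]
ee_rot: [-179.9, -0.1, 86.9]
contact_force: [2.8, 4.7, 0.7]
width: 0.0279
t: 64.75
eef_pos: [0.5143, -0.2071, 0.0644]
ee_rot: [-179.9, -0.1, 86.9]
contact_force: [2.0, 4.3, 0.3]
width: 0.0274
```

```bash
python3 -m handwheel '[[[0.1,0,0.2,0,-1],[0,0,0.2,0,-1],[0,0,0,0,-1]]]'
python3 -m handwheel '[[[0,0,0.15,0,-1],[0,0,0,0,-1],[0,0,0,0,-1]]]'
python3 -m handwheel '[[[0,0,0.1,0,-1],[0,0,0,0,-1],[0,0,0,0,-1]]]'
```

```text
t: 65.05
eef_pos: [0.5144, -0.2061, 0.0606]
ee_rot: [-179.9, -0.1, 86.9]
contact_force: [1.6, 6.2, 0.6]
width: 0.0276
t: 65.35
eef_pos: [0.5144, -0.2058, 0.0593]
ee_rot: [-179.9, -0.2, 86.9]
contact_force: [2.0, 6.6, 2.5]
width: 0.0277
t: 65.65
eef_pos: [0.5144, -0.2055, 0.0583]
ee_rot: [-179.9, -0.2, 86.9]
contact_force: [1.8, 7.7, 1.9]
width: 0.0276
```

```bash
python3 -m handwheel '[[[0.05,0,0.1,0,-1],[0,0,0,0,-1],[0,0,0,0,-1]]]'
python3 -m handwheel '[[[0,0,0.1,0,-1],[0,0,0,0,-1],[0,0,0,0,-1]]]'
python3 -m handwheel '[[[0,0,0.1,0,-1],[0,0,0,0,-1],[0,0,0,0,-1]]]'
python3 - <<'E'
from h import *
mid=np.array([.5085,-.3293]);a=np.radians(-93.1);X=np.array([np.cos(a),np.sin(a)]);Y=np.array([-X[1],X[0]]);H=mid+.0742*X
s=state();print(np.dot(s['eef_pos'][:2]-H,-X))
E
```

```text
t: 65.95
eef_pos: [0.5144, -0.2052, 0.0573]
ee_rot: [-179.9, -0.2, 86.9]
contact_force: [2.0, 7.1, 1.2]
width: 0.0278
t: 66.25
eef_pos: [0.5144, -0.205, 0.0562]
ee_rot: [-179.9, -0.2, 86.9]
contact_force: [1.8, 7.4, 0.5]
width: 0.0273
t: 66.55
eef_pos: [0.5144, -0.2048, 0.0553]
ee_rot: [-179.9, -0.2, 86.9]
contact_force: [1.6, 7.5, 1.1]
width: 0.0275
0.19885362029386727
```

```bash
python3 -m handwheel '[[[0.05,0,0.1,0,-1],[0,0,0,0,-1],[0,0,0,0,-1]]]'
python3 -m handwheel '[[[0.05,0,0.1,0,-1],[0,0,0,0,-1],[0,0,0,0,-1]]]'
python3 -m handwheel '[[[0,0,0.1,0,-1],[0,0,0,0,-1],[0,0,0,0,-1]]]'
python3 - <<'E'
from h import *
c=cam('scene');s=cam('side')
cv2.imwrite('pics/s26.png',c['img']);cv2.imwrite('pics/d26.png',s['img'])
for q in (c,s):
    for o in orange(q): print(q['n'],o[:2])
E
```

```text
t: 66.85
eef_pos: [0.5144, -0.2046, 0.0543]
ee_rot: [-179.9, -0.2, 86.9]
contact_force: [2.2, 6.9, 1.7]
width: 0.0277
t: 67.15
eef_pos: [0.5144, -0.2043, 0.0533]
ee_rot: [-179.9, -0.2, 86.9]
contact_force: [2.0, 6.2, 2.3]
width: 0.0274
t: 67.45
eef_pos: [0.5144, -0.2041, 0.0522]
ee_rot: [-179.9, -0.2, 86.9]
contact_force: [3.0, 7.0, 1.7]
width: 0.0275
scene ([147, 47, 18, 10, 123], [154.4, 51.5])
scene ([229, 57, 68, 13, 375], [254.3, 62.8])
side ([0, 0, 123, 5, 369], [44.9, 1.3])
side ([0, 110, 179, 36, 1906], [85.8, 127.4])
side ([0, 218, 114, 34, 939], [50.8, 234.7])
```

```bash
cat >> h.py <<'E'
def hoodpts(mid,yaw,th):
    a=np.radians(yaw);X=np.array([np.cos(a),np.sin(a)]);Y=np.array([-X[1],X[0]]);H=mid+.0742*X;P=[]
    for u in(0,.168):
        for z in(0,.077):
            for w in(-.077,.077):
                q=H-(u*np.cos(th)-z*np.sin(th))*X+w*Y;P.append([*q,.025+u*np.sin(th)+z*np.cos(th)])
    return np.array(P)
E
python3 - <<'E'
from h import *
for n in('scene','side'):
    c=cam(n)
    for d in cut_out(n,'hood_p')[:1]:
        m=d['pixels'];print(n,d['score'],m.sum(),np.round(d['position']))
        M=cv2.resize(m.astype(np.uint8),None,fx=2,fy=2,interpolation=0).astype(bool)
        for th in (0,.02,.04,.06,.09,.12,.2,.3):
            s=sil(c,hoodpts(np.array([.5085,-.3293]),-93.1,th));print(th,round((s&M).sum()/(s|M).sum(),4),end=' ')
        r,k=np.where(m);print(r.min(),r.max(),k.min(),k.max())
E
```

```text
scene 0.61 4511 [210. 160.]
0 0.8422 0.02 0.8389 0.04 0.8305 0.06 0.8189 0.09 0.8017 0.12 0.7855 0.2 0.7439 0.3 0.6916 171 248 118 215
side 0.97 7116 [260. 162.]
0 0.9269 0.02 0.9123 0.04 0.8906 0.06 0.8684 0.09 0.8338 0.12 0.8006 0.2 0.7151 0.3 0.6299 213 310 113 215
```

```bash
python3 -m handwheel '[[[0.05,0,0.15,0,-1],[0,0,0,0,-1],[0,0,0,0,-1]]]'
python3 -m handwheel '[[[0.05,0,0.15,0,-1],[0,0,0,0,-1],[0,0,0,0,-1]]]'
python3 - <<'E'
from h import *
for n in('side','scene'):
    c=cam(n)
    for d in cut_out(n,'hood_p')[:1]:
        m=d['pixels'];M=cv2.resize(m.astype(np.uint8),None,fx=2,fy=2,interpolation=0).astype(bool)
        f=lambda p:(lambda s:1-(s&M).sum()/(s|M).sum())(sil(c,hoodpts(np.array([p[0],p[1]]),-93.1,p[2])))
        for th in(-.04,-.02,0,.02,.04):
            r=minimize(lambda q:f([q[0],q[1],th]),[.5085,-.3293],method='Nelder-Mead',options=dict(initial_simplex=np.array([[.5085,-.3293],[.514,-.3293],[.5085,-.323]])));print(n,th,r.x.round(4),round(1-r.fun,4))
E
```

```text
t: 68.05
eef_pos: [0.5145, -0.2038, 0.0508]
ee_rot: [-179.9, -0.2, 86.9]
contact_force: [1.2, 7.2, 1.6]
width: 0.0273
t: 68.35
eef_pos: [0.5145, -0.2035, 0.0494]
ee_rot: [-179.9, -0.1, 86.9]
contact_force: [1.5, 4.9, 2.3]
width: 0.0274
side -0.04 [ 0.5065 -0.3284] 0.9493
side -0.02 [ 0.5079 -0.327 ] 0.948
side 0 [ 0.5092 -0.326 ] 0.9439
side 0.02 [ 0.5106 -0.325 ] 0.9376
side 0.04 [ 0.5127 -0.3248] 0.9298
scene -0.04 [ 0.507  -0.3291] 0.8419
scene -0.02 [ 0.5087 -0.3273] 0.8375
scene 0 [ 0.5079 -0.3272] 0.8344
scene 0.02 [ 0.5093 -0.3259] 0.8313
scene 0.04 [ 0.5098 -0.3248] 0.8268
```

```bash
python3 - <<'E'
from h import *
s=cam('side')['img'];w=cam('wrist')['img'];c=cam('scene')['img']
a=cv2.resize(s[200:325,95:295],None,fx=3,fy=3,interpolation=2)[:, :480]
b=cv2.resize(w[180:420,140:420],(320,275));d=cv2.resize(c[150:260,100:260],(320,100*2+0))
r=np.vstack([b,d[:100*2]])[:375]
v=np.hstack([a,r]);e=cv2.resize(c[155:255,100:300],(800,225),interpolation=2)
cv2.imwrite('pics/mos2.png',np.vstack([v,e]))
E
```

```text
(no output)
```

View pics/mos2.png

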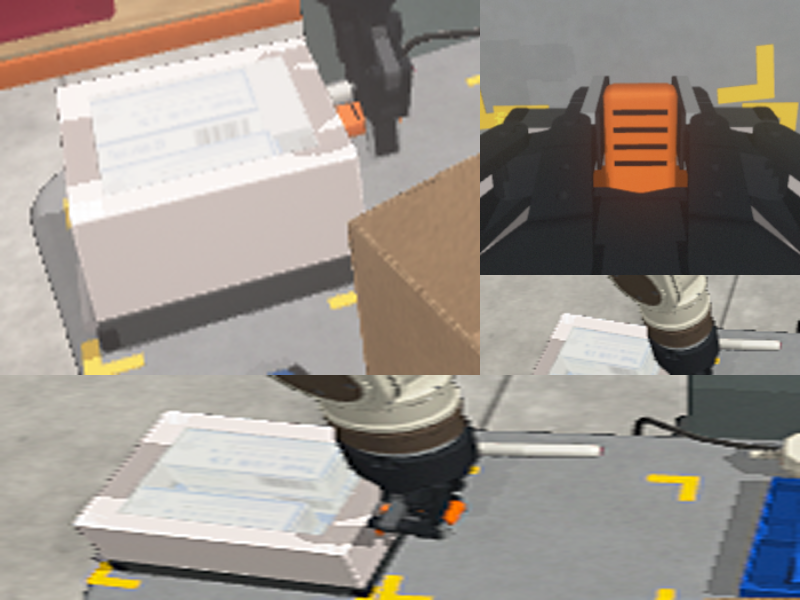

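```bash
python3 -m handwheel '[[[0,0,0,0,0.2],[0,0,0,0,0.2],[0,0,0,0,0.2],[0,0,-3,0,0.2],[0,0,-4,0,0.2],[0,0,-4,0,0.2],[0,0,-4,0,0.2],[0,0,-4,0,0.2],[0,0,-4,0,0.2],[0,0,-3,0,0.2]]]'
python3 -m handwheel '[[[0,0,0,0,0.2],[0,0,0,0,0.2]]]'
cat > mark.py <<'E'
from h import *
def corners(c):
    h=cv2.cvtColor(c['img'],cv2.COLOR_BGR2HSV);m=cv2.inRange(h,(18,110,130),(35,255,255));n,l,s,ce=cv2.connectedComponentsWithStats(m);o=[]
    for i in range(1,n):
        if s[i,4]<60: continue
        q=unproj(c,np.argwhere(l==i)[:,::-1],0)[:,:2];r=cv2.minAreaRect((q*1e3).astype(np.float32));b=cv2.boxPoints(r)/1e3
        k=[int((np.linalg.norm(q-v,axis=1)<.012).sum()) for v in b]
        o.append((b[np.argmax(k)],r));print(c['n'],s[i].tolist(),'size',np.round(r[1]),'ang',round(r[2],1),'rect',b.round(3).tolist(),k)
    return o
if __name__=='__main__':
    for n in('wrist','scene'):
        c=cam(n);cv2.imwrite(f'pics/m_{n}_{state()["t"]:.1f}.png',c['img']);corners(c)
        for d in cut_out(n,'hood_p')[:1]: print('hood',d['score'],d['pixels'].sum())
        for o in orange(c):
            print('orange',o[:2], np.round(axang(c,o[2],.081)[0],4))
    to(0.5145,-.2035)
E
python3 mark.py
```

```text
t: 69.7
eef_pos: [0.5152, -0.2055, 0.3128]
ee_rot: [179.9, 0.1, 86.8]
contact_force: [1.2, -0.7, -0.2]
width: 0.0517
t: 69.9
eef_pos: [0.5152, -0.2054, 0.3103]
ee_rot: [179.9, 0.1, 86.8]
contact_force: [0.2, 0.3, -1.1]
width: 0.051
wrist [298, 58, 26, 27, 330] size [34. 34.] ang 3.7 rect [[0.5479999780654907, -0.050999999046325684], [0.550000011920929, -0.08399999886751175], [0.5839999914169312, -0.0820000022649765], [0.5820000171661377, -0.04899999871850014]] [63, 0, 58, 66]
wrist [189, 72, 25, 29, 322] size [34. 34.] ang 3.8 rect [[0.3959999978542328, -0.05999999865889549], [0.39800000190734863, -0.09399999678134918], [0.4320000112056732, -0.09200000017881393], [0.4300000071525574, -0.057999998331069946]] [63, 58, 0, 59]
wrist [310, 167, 32, 39, 371] size [44. 56.] ang 60.9 rect [[0.5569999814033508, -0.23100000619888306], [0.6060000061988831, -0.2590000033378601], [0.628000020980835, -0.2199999988079071], [0.578000009059906, -0.19300000369548798]] [35, 32, 0, 11]
wrist [209, 181, 20, 22, 205] size [27. 34.] ang 3.5 rect [[0.4059999883174896, -0.20999999344348907], [0.4079999923706
[... 1109 characters left out ...]
ct [[0.5519999861717224, -0.21299999952316284], [0.578000009059906, -0.2809999883174896], [0.6150000095367432, -0.26600000262260437], [0.5879999995231628, -0.19900000095367432]] [0, 0, 4, 17]
scene [116, 390, 5, 26, 73] size [51.  6.] ang 25.2 rect [[0.9259999990463257, -0.3100000023841858], [0.9290000200271606, -0.3149999976158142], [0.9750000238418579, -0.2930000126361847], [0.972000002861023, -0.2879999876022339]] [17, 18, 17, 17]
hood 0.74 5133
orange ([193, 52, 104, 18, 699], [235.2, 60.7]) [-0.0406 -0.2324  0.1953]
orange ([194, 201, 22, 25, 242], [204.1, 214.6]) [ 0.5164 -0.2111 87.5238]
pos [ 0.5144 -0.2047  0.3081] yaw 86.84 w 0.0518 F [ 0.6  0.6 -0.4]
turn 0 then tx 0.12 ty 0.00 cm
```

```bash
python3 -m handwheel '[[[-0.1,0,4,0,0.2],[0,0,4,0,0.2],[0,0,4,0,0.2],[0,0,4,0,0.2],[0,0,4,0,0.2],[0,0,3,0,0.2],[0,0,1.2,0,0.2],[0,0,0.8,0,0.2],[0,0,0,0,0.2],[0,0,0,0,0.2]]]' 40
python3 -m handwheel '[[[0,0,0,0,-1],[0,0,0,0,-1],[0,0,0,0,-1],[0,0,0,0,-1],[0,0,0,0,-1]]]' 40
python3 -c "
from h import *
to(.4878,-.0329,93.5)"
```

```text
t: 71.1
eef_pos: [0.5162, -0.2063, 0.0613]
ee_rot: [179.9, 0.0, 86.8]
contact_force: [1.0, 0.1, 1.0]
width: 0.0513
t: 71.6
eef_pos: [0.5157, -0.2059, 0.0605]
ee_rot: [179.9, 0.0, 86.9]
contact_force: [0.5, 1.1, 1.5]
width: 0.0269
pos [ 0.5157 -0.2059  0.0605] yaw 86.85 w 0.0269 F [0.5 1.1 1.5]
turn -6.6 then tx 17.44 ty -1.73 cm
```

```bash
python3 -m handwheel '[[[0.5,-0.1,0,-0.2,-1],[1,-0.15,0,-0.4,-1],[1,-0.15,0,-0.4,-1],[0,0,0,0,-1]]]'
```

```text
t: 72.0
eef_pos: [0.5127, -0.1818, 0.0603]
ee_rot: [179.9, 0.2, 87.9]
contact_force: [0.2, -3.9, 0.8]
width: 0.027
```

```bash
python3 -m handwheel '[[[1.2,-0.2,0,-0.5,-1],[1.4,-0.2,0,-0.6,-1],[1.4,-0.2,0,-0.6,-1],[1.4,-0.2,0,-0.6,-1],[1.4,-0.2,0,-0.6,-1],[1.4,-0.2,0,-0.6,-1],[1.4,-0.2,0,-0.6,-1],[1,-0.2,0,-0.5,-1],[0,0,0,0,-1],[0,0,0,0,-1]]]'
python3 -c "
from h import *
to(.4878,-.0329,93.5)"
```

```text
t: 73.0
eef_pos: [0.4969, -0.0749, 0.0602]
ee_rot: [180.0, 0.0, 92.5]
contact_force: [-0.2, -1.8, 2.0]
width: 0.0271
pos [ 0.4969 -0.0749  0.0602] yaw 92.46 w 0.0271 F [-0.2 -1.8  2. ]
turn -1.0 then tx 4.25 ty -0.65 cm
```

```bash
python3 -m handwheel '[[[1,-0.2,0,-0.3,-1],[1.2,-0.2,0,-0.4,-1],[1.2,-0.2,0,-0.3,-1],[0.8,-0.1,0,0,-1],[0,0,0,0,-1],[0,0,0,0,-1]]]'
python3 - <<'E'
from h import *
to(.4878,-.0329,93.5)
for n in('scene','side'):
    c=cam(n);cv2.imwrite(f'pics/f_{n}.png',c['img'])
    for d in cut_out(n,'hood_p')[:1]:
        m=d['pixels'];M=cv2.resize(m.astype(np.uint8),None,fx=2,fy=2,interpolation=0).astype(bool)
        f=lambda p:(lambda s:1-(s&M).sum()/(s|M).sum())(sil(c,hoodpts(np.array([p[0],p[1]]),p[2]*1e3,0)))
        x=np.array([.4956,-.1565,-.0864])
        for k in range(3): r=minimize(f,x,method='Nelder-Mead',options=dict(initial_simplex=x+np.vstack([np.zeros(3),np.eye(3)*.006])));x=r.x
        print(n,d['score'],x.round(4),1-r.fun,1-f([.4956,-.1565,-.0864]))
E
```

```text
t: 73.6
eef_pos: [0.4879, -0.0335, 0.0601]
ee_rot: [180.0, 0.0, 93.4]
contact_force: [1.0, -5.0, 1.5]
width: 0.0269
pos [ 0.4879 -0.0335  0.0601] yaw 93.42 w 0.0269 F [ 1.  -5.   1.5]
turn -0.1 then tx 0.06 ty -0.00 cm
scene 0.82 [ 0.4956 -0.1533 -0.0869] 0.9423446508648302 0.9312947172400274
side 0.92 [ 0.4702 -0.1548 -0.0874] 0.8091705436103777 0.7905706598128589
```

```bash
python3 -m handwheel '[[[0,0,0,0,0.1],[0,0,0,0,0.1],[0,0,0,0,0.1],[0,0,-3,0,0.1],[0,0,-4,0,0.1],[0,0,-4,0,0.1],[0,0,-4,0,0.1],[0,0,-4,0,0.1],[-2,0,-4,0,0.1],[-4,0,-3,0,0.1]]]'
python3 -m handwheel '[[[-4,0,0,0,0.1],[-4,0,0,0,0.1],[-4,0,0,0,0.1],[0,0,0,0,0.1],[0,0,0,0,0.1]]]'
cat > chk.py <<'E'
from h import *
from mark import corners
to(.4878,-.0329)
for n in('wrist','scene','side'):
    c=cam(n);cv2.imwrite(f'pics/g_{n}.png',c['img'])
    if n!='side': corners(c)
    for o in orange(c):
        a,s=axang(c,o[2],.081)
        if abs(a[1]+.04)<.05: print('tab',o[:2],a.round(4),np.round(s))
    for d in cut_out(n,'hood_p')[:1]:
        m=d['pixels'];M=cv2.resize(m.astype(np.uint8),None,fx=2,fy=2,interpolation=0).astype(bool)
        f=lambda p:(lambda s:1-(s&M).sum()/(s|M).sum())(sil(c,hoodpts(np.array([p[0],p[1]]),p[2]*1e3,0)))
        x=np.array([.4956,-.1565,-.0864])
        for k in range(3): r=minimize(f,x,method='Nelder-Mead',options=dict(initial_simplex=x+np.vstack([np.zeros(3),np.eye(3)*.006])));x=r.x
        print(n,d['score'],x.round(4),1-r.fun,1-f([.4956,-.1565,-.0864]))
    for m in blue(c['img']): print('blue',m.sum(),[np.round(q,3).tolist() for q in axang(c,m,.03)])
E
python3 chk.py
```

```text
t: 74.8
eef_pos: [0.4915, -0.0912, 0.3229]
ee_rot: [179.8, -0.1, 93.7]
contact_force: [0.4, -0.1, -0.8]
width: 0.0471
t: 75.3
eef_pos: [0.4981, -0.213, 0.3192]
ee_rot: [-179.9, -0.1, 93.3]
contact_force: [0.1, 0.3, -0.4]
width: 0.0471
pos [ 0.4981 -0.213   0.3192] yaw 93.34 w 0.0471 F [ 0.1  0.3 -0.4]
turn 0 then tx 18.04 ty 0.03 cm
wrist [341, 193, 9, 21, 123] size [33.  9.] ang 87.5 rect [[0.5979999899864197, -0.26899999380111694], [0.6069999933242798, -0.27000001072883606], [0.609000027179718, -0.2370000034570694], [0.5989999771118164, -0.23600000143051147]] [40, 39, 39, 36]
wrist [234, 283, 12, 7, 61] size [10. 19.] ang 87.0 rect [[0.4300000071525574, -0.4129999876022339], [0.4490000009536743, -0.414000004529953], [0.44999998807907104, -0.40400001406669617], [0.4309999942779541, -0.40299999713897705]] [35, 31, 31, 35]
wrist [314, 291, 16, 6, 77] size [26. 10.] ang 3.4 rect [[0.5680000185966492, -0.41100001335144043], [0.5680000185966492, -0.41999998688697815], [0.593999981880188, -0.4189999997615814], [0.593999981880188, -0.4090000092983246]] [33, 30, 29, 31]
tab ([269, 10, 23, 3
[... 1020 characters left out ...]
, -0.20999999344348907], [0.5860000252723694, -0.27799999713897705], [0.6150000095367432, -0.26600000262260437], [0.5879999995231628, -0.19900000095367432]] [0, 0, 4, 17]
scene [116, 390, 5, 26, 73] size [51.  6.] ang 25.2 rect [[0.9259999990463257, -0.3100000023841858], [0.9290000200271606, -0.3149999976158142], [0.9750000238418579, -0.2930000126361847], [0.972000002861023, -0.2879999876022339]] [17, 18, 17, 17]
tab ([267, 203, 20, 25, 217], [275.9, 215.6]) [ 0.4919 -0.0391  3.3834] [69. 44.]
scene 0.83 [ 0.4952 -0.1541 -0.0865] 0.9413745010340018 0.9274566887796497
blue 3591 [[0.475, 0.067, 3.698], [178.377, 161.508]]
side 0.87 [ 0.4748 -0.1554 -0.0887] 0.799258954302182 0.7819283790207574
```

```bash
python3 - <<'E'
from h import *
O=[]
for n in('wrist','scene'):
    c=cam(n);m=cut_out(n,'hood_p')[0]['pixels'];O.append((c,cv2.resize(m.astype(np.uint8),None,fx=2,fy=2,interpolation=0).astype(bool)))
for th in(-.06,-.03,0,.03,.06,.1):
    f=lambda p:sum((lambda s:1-(s&M).sum()/(s|M).sum())(sil(c,hoodpts(p[:2],p[2]*1e3,th))) for c,M in O)/2
    x=np.array([.495,-.155,-.0866])
    for k in range(2): r=minimize(f,x,method='Nelder-Mead',options=dict(initial_simplex=x+np.vstack([np.zeros(3),np.eye(3)*.005])));x=r.x
    print(th,x.round(4),round(1-r.fun,4))
print(state()['t'],state()['contact_force'])
E
```

```text
-0.06 [ 0.4939 -0.1578 -0.0863] 0.9316
-0.03 [ 0.4945 -0.156  -0.0866] 0.937
0 [ 0.4946 -0.1549 -0.0867] 0.9356
0.03 [ 0.4947 -0.1528 -0.0871] 0.9267
0.06 [ 0.4954 -0.1509 -0.0877] 0.9166
0.1 [ 0.4958 -0.1482 -0.0879] 0.9036
75.8 [ 1.01399811 -0.28145508 -0.24653242]
```

Peak lies at about 0 rad, so the hood is shut. The case stands within about 2 mm and 0.5° of the mark.

```bash
python3 -c "
from bench import close_job
print(close_job())"
```

```text
the job is handed in; nothing more can be done
None
```

I packed the case, shut it, slid it to the outgoing position and handed the job in after about 76 s of the 210 s.

- **Liner:** I measured all three in the camera images, and the one lying under liner C came out at about 132 by 138 mm, which fits case P. I physically tried only that one; it dropped fully to the floor. The other two, about 120 by 150 mm and 132 by 150 mm, were ruled out by size alone.
- **Liners laid aside:** they lie stacked flat, about 35 mm clear of the outgoing area. The upper one was knocked about 25 mm sideways during the run and pushed a carton about 12 mm. I found that carton again before picking it up.
- **Cartons:** all four are loaded flat, two in the lanes and two on top. One upper carton may sit 4–5 mm off the one below it.
- **Hood:** I eased it down by the tab in small steps. At the end the pads kept sliding down the tab with almost no force, so I had no clear stop to feel. The hood seam in the pictures and an outline fit, best at about 0 rad, both show it shut.
- **Case:** I slid it by the tab without lifting, pulling with under about 6 N. The wrist and scene cameras put it within 2.5 mm and 0.5° of the mark, with play of 8 mm and 16 mm a side.

**Checks that disagreed or fell short:**
- The side camera, with a poor fit, read the case about 20 mm off in x and 2° off in angle. I trusted the other two cameras.
- I had used all my picture views before the slide, so the final placing was checked by numbers only.

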